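Fetch the pine block from behind the jars and tidy up again

TASK

I need the pine block that lies behind the two jars and the tape measure on the plywood stand, for a dry fit on the grey slate. First clear the two jars and the tape measure, all standing upright, onto the blue mat and leave the block alone meanwhile; then lay the block flat on the middle of the slate, its length along the slate's longer side, while all three still wait on the mat. Finally stand each of the three back upright on the middle of its own pad on the stand: green-lidded jar on the green disc, white-lidded jar on the white disc, tape measure lengthways on the yellow rectangle; don't tip a jar over at any time.

Things in the scene. Friction and masses are not known exactly. Their poses are not given: they have to be found in the camera images.
- jar_green_mid (a point): An upright screw-top clear jar of fixings (the clear body hardly shows; contents and lid do) with a dark green lid: 57 mm diameter round the body, 91 mm tall over the lid (lid 52 mm wide). Point: on its axis, 43 mm above its underside; z along the axis. Starts on the green disc. About 0.25 kg.
- jar_white_mid (a point): An upright screw-top clear jar of fixings (the clear body hardly shows; contents and lid do) with a whitish grey lid: 49 mm diameter round the body, 76 mm tall over the lid (lid 44 mm wide). Point: on its axis, 38 mm above its underside; z along the axis. Starts on the white disc. About 0.25 kg.
- tape_mid (a point): Yellow tape measure with black round faces, standing upright: 34 mm thick (x), 77 mm long (y), 62 mm tall. Its case reaches from 28 mm on the -y side to 38 mm on the +y side of this point; below -y is only the low hook, 9 mm tall. Point: half-way through its thickness, 31 mm above its underside; z up. Starts on the yellow rectangle, long side along the rectangle's x. About 0.2 kg.
- block_mid (a point): The pine block to fetch: 45 mm (x) x 90 mm (y) x 38 mm tall. Point: its centre, 19 mm above its underside. Lies on the stand behind the middle pad, about 10 mm clear of a tape measure and 20 to 28 mm clear of a jar there, its long side along the stand's y. About 0.08 kg.
- stand: Fixed plywood storage stand on the table: base 210 mm (x) x 300 mm (y), 9 mm thick. Origin: centre of its underside, on the table. At its back (+x) a rail, 12 mm thick, top 49 mm above the table, inner face 93 mm from the origin along its whole width; no other walls. The three pads lie on it in a row, 45 mm to -x of the origin, at y = -98, 0 and +98 mm, in any order.
- pad_green: Fixed green disc on the stand, 76 mm diameter, 2 mm thick, its top 11 mm above the table: home of the green-lidded jar. Origin: centre of its underside.
- pad_white: Fixed white disc on the stand, 72 mm diameter, 2 mm thick, its top 11 mm above the table: home of the white-lidded jar. Origin: centre of its underside.
- pad_yellow: Fixed yellow rectangle on the stand, 92 mm (x) x 52 mm (y), 2 mm thick, its top 11 mm above the table: home of the tape measure. Origin: centre of its underside.
- mat: Fixed blue mat on the table to the left (+y) of the stand, next to the slate or beyond it, 270 mm (x) x 100 mm (y), 3 mm thick: the side area. Origin: centre of its underside.
- slate: Fixed dark grey slate shingle on the table to the left (+y) of the stand, beside the mat, 95 mm (x) x 115 mm (y), 7 mm thick. Origin: centre of its underside; long side along y.

How it is judged:
By the outcome, as a careful person would: the job done as asked, in the order asked, and still so for the second after the job is handed in, with the robot touching nothing.
It also fails if it takes over 136 s, if anything falls off the work surface, if the arm or the gripper's body presses on something with over 40 N, if the wrist force passes 120 N, or if a joint passes its speed limit or range.

ROBOT

A 6-joint arm with a two-finger parallel gripper is mounted at the origin on a cart in front of the work surface, level with it; the furniture and walls round the work are solid. World frame = base frame: x ahead of the robot, y to its left, z up, the work surface at z = 0. Lengths are in m, angles in rad, forces in N, time in s.
With the tool pointing down it reaches from about 0.325 to 0.775 m from the base axis. Payload 5.5 kg.
Tool frame: the origin (TCP) lies on the centre line of the jaws, within the pads' length; the fingertips stand 17 mm ahead of it and the grasp point (between the pads) lies 2 mm behind it; z points along the fingers, y is the direction in which the jaws open and shut (so a half turn about z gives the same grasp; the last joint's range is limited). The gripper opens to 85 mm and grips with 20 to 120 N. Pads are 22 mm wide; open, the fingers measure 114 mm over their backs; the gripper's body (76 mm by 85 mm) begins 54 mm behind the grasp point. The pads swing forward as they close: fully open they stand 13 mm farther back than shut.
Start: joints at [-1.351, 0.091, 1.231, -0, 1.82, -0.057], TCP at [0.164, -0.577, 0.248] pointing down, gripper open.
Joint ranges: [-2.87, 2.87], [-0.86, 2.18], [0.17, 2.46], [-1.51, 4.65], [0.06, 2.69], [-2.65, 2.65]. Speed limits (rad/s): [2.57, 2.57, 3.01, 3.14, 3.14, 3.14].

INTERFACE

Orientations are given as a unit quaternion [w, x, y, z].
In Python, from station import get_state, capture, get_calibration, job_done gives the robot as it stands.
- The arm moves only by the tool jog_arm, never from a script. Its argument "series" is a list of rows, each an object with "travel": the shift along the tool's x, y, z in m, a list of three; "twist": the turn, a rotation vector about the tool's x, y, z in degrees, a list of three; "grip": the finger opening in m, from 0 to 0.0854. A call has 1 to 10 rows; each row is the pose to reach, as a shift and turn from the pose measured when the call began, along the tool's axes at that moment; what a row does not reach only later rows make up. A row lasts 1/12 s, in which the tool goes at most 41.7 mm and 7.16 degrees, less where a joint would pass 70% of its speed; a pose out of reach is approached as far as the arm can. A call with a gripper value outside its range is refused whole. The fingers move at their own pace and stop on an object; the grip force is fixed at half the most. Time passes only in rows, so rows that repeat a pose let the fingers close. It gives the time, the measured TCP pose, the force and the opening at its end, in the units of the state.
- get_state(): the state, without advancing time (a new reading comes with each control period).
- capture(name): name is "scene" or "top"; returns the picture (480x640x3 uint8, red, green, blue); there is no depth.
- get_calibration(name): a dict with "fx", "fy", "cx", "cy" (pixels), "D" ([k1, k2, p1, p2, k3] as OpenCV has them; the pictures are not rectified), "R" (3x3) and "t" (3): a world point X has camera coordinates R X + t. Camera axes: x right, y down, z forward; pixel columns grow to the right and rows downward; lengths in m; the calibration is good to about 2 mm. A picture is of the moment at which its call begins. get_calibration takes no time and is no camera call.
- job_done(): hands the job in, once; it reports no verdict.
The state is a dict: "t": time; "joint_pos": joint angles; "joint_velocities": joint speeds; "joint_torque": joint torques, N m; "ee_pos": TCP position; "tcp_rot": TCP orientation; "force": force on the tool from outside, world axes, zero at the start; "torque": the same for the moment, N m; "opening": finger opening in m.
Only numpy, scipy, OpenCV 4.12 (cv2) and the standard library are available. Lean on these libraries where they do the work, as an engineer would, in place of code of your own. Each camera call takes 0.05 s, during which the arm holds its last target. There are 200 camera calls.

## Working session

There is one attempt and no reset: what is moved stays moved. The work goes in short steps, Python scripts to look and compute and a tool call to move; the robot and the scene stay as the last step left them, time stands still between calls to the robot, and variables do not carry over. Pictures are saved under pics/ and viewed, about 12 in all and at most 16, crops included, and the job is handed in when it is done.

Besides the shell and the picture viewer there is one more tool, called after "Emit:" as a command line: name --argument value ..., lists and objects as JSON in quotes. jog_arm: Moves the arm, as the interface text tells. Its arguments: {"type":"object","properties":{"series":{"type":"array","items":{"type":"object","properties":{"travel":{"type":"array","items":{"type":"number"}},"twist":{"type":"array","items":{"type":"number"}},"grip":{"type":"number"}}}}},"required":["series"]}

```bash
mkdir -p pics; ls; python3 - <<'E'
from station import *
import cv2,numpy as np
for n in("scene","top"):
    im=capture(n);cv2.imwrite(f"pics/{n}0.png",im[:,:,::-1]);c=get_calibration(n)
    print(n,{k:np.round(v,4).tolist() for k,v in c.items()}, "campos",(-np.array(c["R"]).T@np.array(c["t"])).round(3))
s=get_state();print(s)
E
```

```text
pics
scene {'fx': 613.446, 'fy': 613.446, 'cx': 311.9924, 'cy': 239.7951, 'D': [-0.1051, 0.0, 0.0, 0.0, 0.0], 'R': [[-0.8715, -0.4902, 0.0175], [-0.3212, 0.5434, -0.7756], [0.3706, -0.6815, -0.631]], 't': [0.5364, 0.1557, 1.122]} campos [0.102 0.943 0.819]
top {'fx': 469.3596, 'fy': 469.3596, 'cx': 319.0435, 'cy': 234.72, 'D': [-0.0711, 0.0, 0.0, 0.0, 0.0], 'R': [[0.1251, -0.9921, 0.0004], [-0.9691, -0.1222, -0.2145], [0.2128, 0.0265, -0.9767]], 't': [0.0739, 0.5655, 0.8051]} campos [0.367 0.121 0.908]
{'t': 0.1, 'joint_pos': array([-1.35071727e+00,  9.18003899e-02,  1.23179742e+00, -9.31055869e-06,
        1.81980808e+00, -5.67198692e-02]), 'joint_velocities': array([ 0.0001342 , -0.00111096, -0.00174101, -0.00052808,  0.00035332,
        0.00218584]), 'joint_torque': array([ 3.15456375e-03, -4.60214961e+01, -4.19219327e+01,  3.65300195e-05,
        1.05635336e-02, -9.88261462e-06]), 'ee_pos': array([ 0.16389977, -0.57693794,  0.2472358 ]), 'tcp_rot': array([-9.03229770e-04,  9.90437822e-01,  1.37956870e-01, -7.84677727e-05]), 'force': array([-0.80609496,  0.23204978, -0.0737447 ]), 'torque': array([-0.0018304 , -0.03043406,  0.01642031]), 'opening': 0.08561898466104136}
```

View pics/scene0.png

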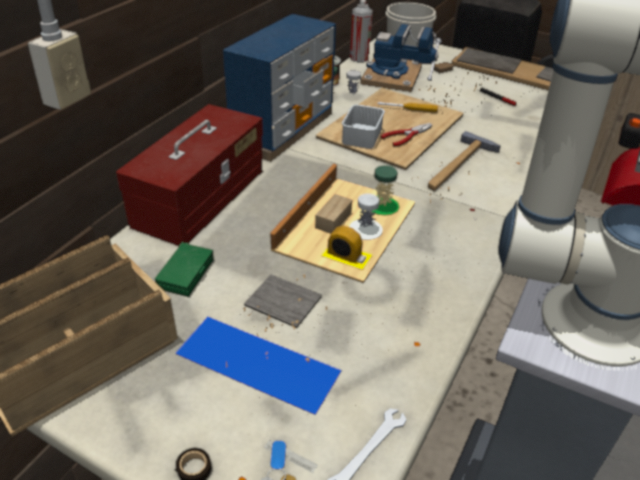

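View pics/top0.png

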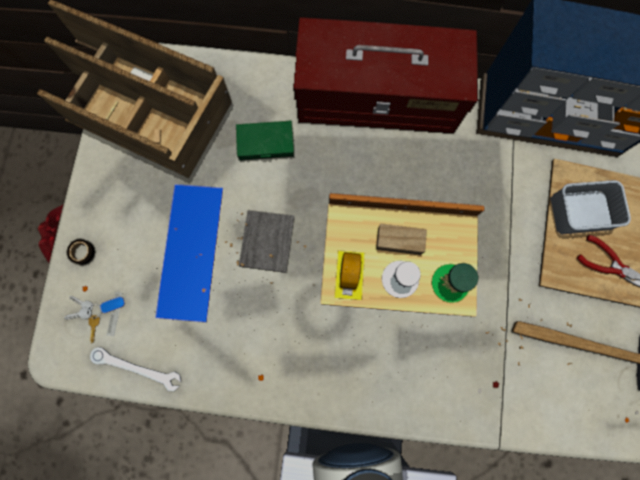

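The top view shows: mat (190,253), slate (267,240), stand (400,258), tape (350,270), white lid (407,274), green lid (463,277), block (401,239). Next I'll measure them.

```bash
cat > h.py <<'E'
from station import *
import cv2,numpy as np
def ray(n,uv,z):
    c=get_calibration(n);K=np.array([[c["fx"],0,c["cx"]],[0,c["fy"],c["cy"]],[0,0,1]])
    p=cv2.undistortPoints(np.array(uv,float).reshape(-1,1,2),K,np.array(c["D"])).reshape(-1,2)
    R=np.array(c["R"]);C=-R.T@np.array(c["t"]);d=np.c_[p,np.ones(len(p))]@R
    return C+d*((z-C[2])/d[:,2])[:,None]
def proj(n,X):
    c=get_calibration(n);K=np.array([[c["fx"],0,c["cx"]],[0,c["fy"],c["cy"]],[0,0,1]])
    return cv2.projectPoints(np.array(X,float).reshape(-1,1,3),cv2.Rodrigues(np.array(c["R"]))[0],np.array(c["t"]),K,np.array(c["D"]))[0].reshape(-1,2)
def blob(im,lo,hi,box):
    """largest HSV blob in box=(u0,v0,u1,v1) -> contour in full image pixels"""
    u0,v0,u1,v1=box;h=cv2.cvtColor(im,cv2.COLOR_RGB2HSV)[v0:v1,u0:u1]
    m=cv2.inRange(h,lo,hi);cs=cv2.findContours(m,cv2.RETR_EXTERNAL,cv2.CHAIN_APPROX_NONE)[0]
    return max(cs,key=cv2.contourArea)+np.array([u0,v0]) if cs else None
def rect(n,c,z):
    """min-area rect of a contour cast on plane z: centre, size, angle of long side, deg"""
    P=(ray(n,c,z)[:,:2]*1000).astype(np.float32);(x,y),(w,h),a=cv2.minAreaRect(P)
    if w<h:a+=90;w,h=h,w
    return np.round([x,y,w,h,(a+90)%180-90],1)
E
python3 - <<'E'
from h import *
im=cv2.imread("pics/top0.png")[:,:,::-1].copy()
h=cv2.cvtColor(im,cv2.COLOR_RGB2HSV)
for u,v in[(190,253),(267,240),(335,225),(390,238),(420,238),(350,270),(358,293),(407,274),(390,290),(463,277),(440,292),(440,220),(400,205)]:print((u,v),h[v,u])
print("mat",rect("top",blob(im,(100,150,80),(130,255,255),(140,160,240,340)),.003))
print("slate",rect("top",blob(im,(0,0,40),(180,60,110),(235,200,300,285)),.007))
print("stand",rect("top",blob(im,(12,60,120),(35,255,255),(310,185,490,325)),.009))
g=im[180:330,300:500];cv2.imwrite("pics/c0.png",cv2.resize(g,(800,600),interpolation=cv2.INTER_CUBIC)[:,:,::-1])
E
```

```text
(190, 253) [109 232 189]
(267, 240) [18 15 87]
(335, 225) [ 24 108 203]
(390, 238) [ 18  95 142]
(420, 238) [ 18 101 136]
(350, 270) [ 21 235 168]
(358, 293) [ 30 218 202]
(407, 274) [ 10   4 201]
(390, 290) [  0   4 203]
(463, 277) [ 75 106  82]
(440, 292) [ 69 224  90]
(440, 220) [ 25 103 203]
(400, 205) [ 14 193  49]
mat [500.5 394.8 267.7  98.    2.9]
slate [5.385e+02 2.468e+02 1.151e+02 9.750e+01 4.000e-01]
stand [534.6 -17.5 300.4 198.6 -87.6]
```

View pics/c0.png

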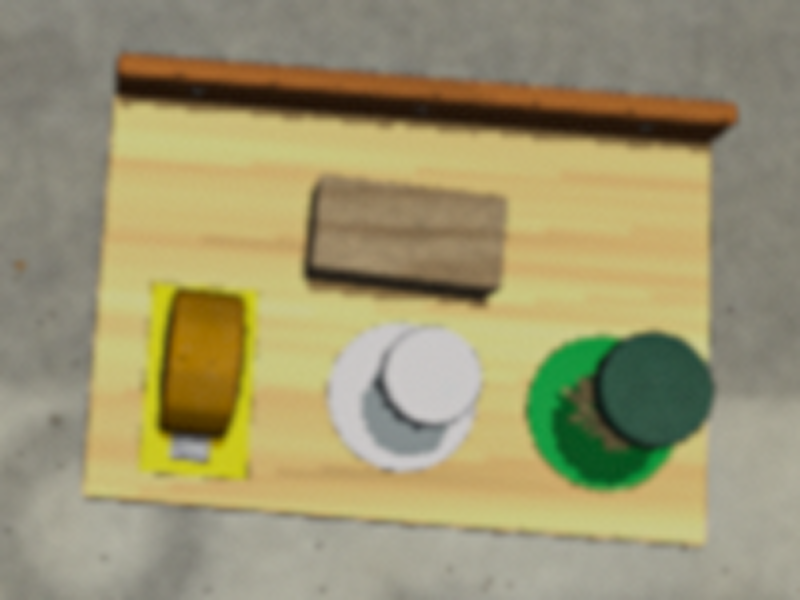

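The crop shows tape on yellow pad (hook towards the robot), white lid centre ≈(408,274), green lid ≈(464,277), and block ≈(402,239), clear in front of the rail.

```bash
python3 - <<'E'
from h import *
im=cv2.imread("pics/top0.png")[:,:,::-1].copy(); sc=cv2.imread("pics/scene0.png")[:,:,::-1].copy()
c=blob(im,(60,40,40),(95,140,130),(440,255,490,300));u,r=cv2.minEnclosingCircle(c);print("green lid",u,r,ray("top",[u],.102).round(4))
c=blob(im,(0,0,180),(180,30,255),(395,255,425,300));e=cv2.fitEllipse(c);print("white lid+pad",e)
p=proj("top",[[.49,-.018,.087]]);print(p)
for n,I,b in(("top",im,(375,218,432,260)),("scene",sc,(305,185,360,240))):
    h=cv2.cvtColor(I,cv2.COLOR_RGB2HSV)
    cc=blob(I,(8,50,80),(25,150,165),b)
    print(n,"block",rect(n,cc,.047), cv2.boundingRect(cc))
cc=blob(im,(14,150,80),(27,255,200),(330,240,372,305));print("tape",cv2.boundingRect(cc),rect("top",cc,.07))
cc=blob(im,(26,190,150),(34,255,255),(330,240,372,305));print("ypad",rect("top",cc,.011))
cc=blob(im,(60,150,50),(80,255,255),(425,250,485,310));print("gpad",[ray("top",[cv2.minEnclosingCircle(cc)[0]],.011).round(4),cv2.minEnclosingCircle(cc)[1]])
# stand frame predictions
a=np.radians(2.4);O=np.array([.5406,-.0172]);R=np.array([[np.cos(a),-np.sin(a)],[np.sin(a),np.cos(a)]])
for k,y in(("G",-.098),("W",0),("Y",.098)):print(k,(O+R@[-.045,y]).round(4))
def st(I,n,pts,col,path,box):
    J=I.copy()
    for X in pts:
        q=proj(n,X);cv2.polylines(J,[np.round(q*8).astype(int)],True,col,1,cv2.LINE_AA,3)
    u0,v0,u1,v1=box;return cv2.resize(J[v0:v1,u0:u1],(800,600),interpolation=cv2.INTER_CUBIC)
t=np.linspace(0,2*np.pi,60)
def L(x,y,z):return [*(O+R@[x,y]),z]
pts=[[L(x,y,.009) for x,y in((-.105,-.15),(.093,-.15),(.093,.15),(-.105,.15))]]
pts+=[[L(-.045+r*np.cos(q),y+r*np.sin(q),z) for q in t] for r,y,z in((.038,-.098,.011),(.036,0,.011),(.026,-.098,.102),(.022,0,.087))]
pts+=[[L(-.045+x,.098+y,.011) for x,y in((-.046,-.026),(.046,-.026),(.046,.026),(-.046,.026))]]
A=st(im,"top",pts,(255,0,0),"",(300,180,500,330))
B=st(sc,"scene",pts,(255,0,0),"",(260,150,430,290))
cv2.imwrite("pics/o1.png",cv2.resize(np.hstack([A,B]),(800,300),interpolation=cv2.INTER_AREA)[:,:,::-1])
E
```

```text
green lid (462.8333435058594, 276.8333435058594) 14.766791343688965 [[ 0.4999 -0.114   0.102 ]]
white lid+pad ((405.2325439453125, 277.3624267578125), (25.14703369140625, 37.339317321777344), 13.44269847869873)
[[405.99720838 276.83714087]]
top block [563.6  -8.6  93.8  55.4 -89.6] (375, 224, 51, 33)
scene block [553.8  10.4 125.8  62.5  82.1] (315, 200, 37, 36)
tape (340, 252, 22, 36) [494.6  79.9  61.7  35.6  -1.9]
ypad [492.3  78.   88.8  49.8   2.5]
gpad [array([[ 0.5003, -0.1172,  0.011 ]]), 18.80887222290039]
G [ 0.4997 -0.117 ]
W [ 0.4956 -0.0191]
Y [0.4915 0.0788]
```

View pics/o1.png

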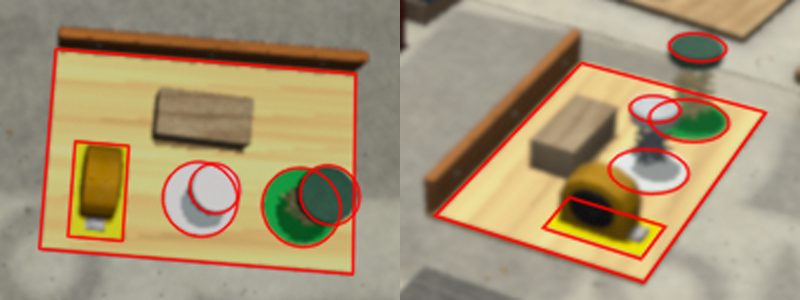

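```bash
cat > d.py <<'E'
import sys
from h import *
from scipy.spatial.transform import Rotation as Ro
def shift(x,y,z,yaw):
    s=get_state();q=s["tcp_rot"];R=Ro.from_quat([q[1],q[2],q[3],q[0]])
    a=np.radians(yaw);T=np.array([[np.cos(a),np.sin(a),0],[np.sin(a),-np.cos(a),0],[0,0,-1]])
    d=R.inv().apply(np.array([x,y,z])-s["ee_pos"]);w=(R.inv()*Ro.from_matrix(T)).as_rotvec(degrees=True)
    print("shift",d.round(4),"twist",w.round(2),"| at",s["ee_pos"].round(4),"t",round(s["t"],2),"op",round(s["opening"],4),"F",s["force"].round(1))
if __name__=="__main__":
    for a in sys.argv[1:]:shift(*map(float,a.split(",")))
E
python3 d.py .5,-.1155,.18,2.4
```

```text
shift [ 0.4494 -0.3519  0.0679] twist [-1.000e-01  1.000e-02  1.346e+01] | at [ 0.1639 -0.5769  0.2472] t 0.1 op 0.0856 F [-0.8  0.2 -0.1]
```

Emit:
jog_arm --series '[{"travel": [0.449, -0.352, 0.03], "twist": [-0.1, 0, 13.46], "grip": 0.076}, {"travel": [0.449, -0.352, 0.03], "twist": [-0.1, 0, 13.46], "grip": 0.076}, {"travel": [0.449, -0.352, 0.03], "twist": [-0.1, 0, 13.46], "grip": 0.076}, {"travel": [0.449, -0.352, 0.03], "twist": [-0.1, 0, 13.46], "grip": 0.076}, {"travel": [0.449, -0.352, 0.03], "twist": [-0.1, 0, 13.46], "grip": 0.076}, {"travel": [0.449, -0.352, 0.03], "twist": [-0.1, 0, 13.46], "grip": 0.076}, {"travel": [0.449, -0.352, 0.03], "twist": [-0.1, 0, 13.46], "grip": 0.076}, {"travel": [0.449, -0.352, 0.03], "twist": [-0.1, 0, 13.46], "grip": 0.076}, {"travel": [0.449, -0.352, 0.03], "twist": [-0.1, 0, 13.46], "grip": 0.076}, {"travel": [0.449, -0.352, 0.03], "twist": [-0.1, 0, 13.46], "grip": 0.076}]'

```text
t: 0.93
ee_pos: [0.4093, -0.2387, 0.2258]
tcp_rot: [-0.0, 1.0, 0.021, -0.0]
force: [0.7, -0.6, 0.3]
opening: 0.0763
```

```bash
python3 d.py .5,-.1155,.18,2.4
```

```text
shift [ 0.0958 -0.1193  0.0458] twist [-0.01  0.01 -0.01] | at [ 0.4093 -0.2387  0.2258] t 0.93 op 0.0763 F [ 0.7 -0.6  0.3]
```

Emit:
jog_arm --series '[{"travel": [0.032, -0.04, 0.0], "grip": 0.076}, {"travel": [0.064, -0.08, 0.0], "grip": 0.076}, {"travel": [0.096, -0.119, 0.01], "grip": 0.076}, {"travel": [0.096, -0.119, 0.046], "grip": 0.076}, {"travel": [0.096, -0.119, 0.07], "grip": 0.076}, {"travel": [0.096, -0.119, 0.095], "grip": 0.076}, {"travel": [0.096, -0.119, 0.12], "grip": 0.076}, {"travel": [0.096, -0.119, 0.145], "grip": 0.076}, {"travel": [0.096, -0.119, 0.165], "grip": 0.076}, {"travel": [0.096, -0.119, 0.172], "grip": 0.076}]'

```text
$.series[0]: bad value
```

```bash
python3 d.py .5,-.1155,.054,2.4; python3 - <<'E'
from h import *
a=capture("top")[180:330,300:500];b=capture("scene")[130:280,290:490]
cv2.imwrite("pics/p1.png",cv2.resize(np.hstack([a,b]),(800,300),interpolation=cv2.INTER_CUBIC)[:,:,::-1])
E
```

```text
shift [ 0.0958 -0.1193  0.1718] twist [-0.01  0.01 -0.01] | at [ 0.4093 -0.2387  0.2258] t 0.93 op 0.0763 F [ 0.7 -0.6  0.3]
```

View pics/p1.png

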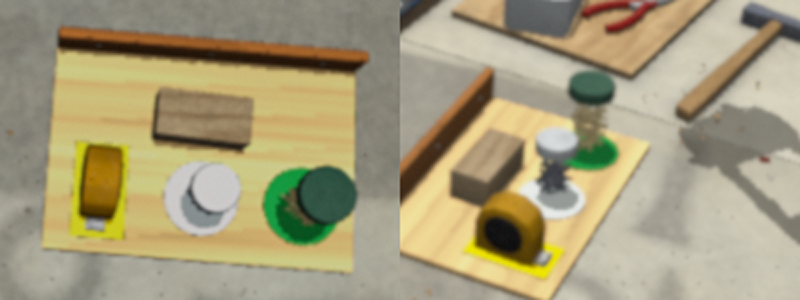

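The picture shows the scene unchanged, as the call was refused because every row needs a twist.

Emit:
jog_arm --series '[{"travel": [0.032, -0.04, 0.0], "twist": [0, 0, 0], "grip": 0.076}, {"travel": [0.064, -0.08, 0.0], "twist": [0, 0, 0], "grip": 0.076}, {"travel": [0.096, -0.119, 0.01], "twist": [0, 0, 0], "grip": 0.076}, {"travel": [0.096, -0.119, 0.046], "twist": [0, 0, 0], "grip": 0.076}, {"travel": [0.096, -0.119, 0.07], "twist": [0, 0, 0], "grip": 0.076}, {"travel": [0.096, -0.119, 0.095], "twist": [0, 0, 0], "grip": 0.076}, {"travel": [0.096, -0.119, 0.12], "twist": [0, 0, 0], "grip": 0.076}, {"travel": [0.096, -0.119, 0.145], "twist": [0, 0, 0], "grip": 0.076}, {"travel": [0.096, -0.119, 0.165], "twist": [0, 0, 0], "grip": 0.076}, {"travel": [0.096, -0.119, 0.172], "twist": [0, 0, 0], "grip": 0.076}]'

```text
t: 1.87
ee_pos: [0.4988, -0.112, 0.0495]
tcp_rot: [-0.002, 1.0, 0.025, -0.003]
force: [-0.8, -2.3, 2.3]
opening: 0.0764
```

```bash
python3 d.py .5,-.1155,.054,2.4; python3 - <<'E'
from h import *
a=capture("top")[180:330,300:500];b=capture("scene")[130:280,290:490]
cv2.imwrite("pics/p2.png",cv2.resize(np.hstack([a,b]),(800,300),interpolation=cv2.INTER_CUBIC)[:,:,::-1])
E
```

```text
shift [ 0.001   0.0036 -0.0045] twist [-0.24  0.34  0.43] | at [ 0.4988 -0.112   0.0495] t 1.87 op 0.0764 F [-0.8 -2.3  2.3]
```

View pics/p2.png

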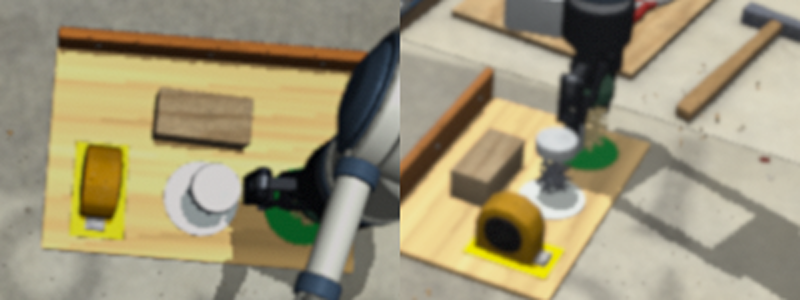

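The gripper straddles the green jar and the white jar is clear of its finger. Closing, then lifting.

Emit:
jog_arm --series '[{"travel": [0.001, 0.003, -0.004], "twist": [0, 0, 0.4], "grip": 0.076}, {"travel": [0.001, 0.003, -0.004], "twist": [0, 0, 0.4], "grip": 0.04}, {"travel": [0.001, 0.003, -0.004], "twist": [0, 0, 0.4], "grip": 0.04}, {"travel": [0.001, 0.003, -0.004], "twist": [0, 0, 0.4], "grip": 0.04}, {"travel": [0.001, 0.003, -0.004], "twist": [0, 0, 0.4], "grip": 0.04}, {"travel": [0.001, 0.003, -0.004], "twist": [0, 0, 0.4], "grip": 0.04}, {"travel": [0.001, 0.003, -0.004], "twist": [0, 0, 0.4], "grip": 0.04}]'

```text
t: 2.55
ee_pos: [0.5025, -0.1158, 0.0588]
tcp_rot: [-0.001, 1.0, 0.021, 0.001]
force: [-0.3, -0.0, 6.8]
opening: 0.0559
```

```bash
python3 d.py .5,-.1155,.20,2.6 .585,.399,.20,2.6
```

```text
shift [-0.0024 -0.0006 -0.1412] twist [-0.07 -0.07 -0.19] | at [ 0.5025 -0.1158  0.0588] t 2.55 op 0.0559 F [-0.3 -0.   6.8]
shift [ 0.1042 -0.5111 -0.1405] twist [-0.07 -0.07 -0.19] | at [ 0.5025 -0.1158  0.0588] t 2.55 op 0.0559 F [-0.3 -0.   6.8]
```

Emit:
jog_arm --series '[{"travel": [0, 0, -0.01], "twist": [0, 0, 0], "grip": 0.04}, {"travel": [0, 0, -0.03], "twist": [0, 0, 0], "grip": 0.04}, {"travel": [0, 0, -0.055], "twist": [0, 0, 0], "grip": 0.04}, {"travel": [0, 0, -0.08], "twist": [0, 0, 0], "grip": 0.04}, {"travel": [0, 0, -0.105], "twist": [0, 0, 0], "grip": 0.04}, {"travel": [0.002, -0.01, -0.125], "twist": [0, 0, 0], "grip": 0.04}, {"travel": [0.006, -0.03, -0.135], "twist": [0, 0, 0], "grip": 0.04}, {"travel": [0.011, -0.055, -0.14], "twist": [0, 0, 0], "grip": 0.04}, {"travel": [0.017, -0.085, -0.14], "twist": [0, 0, 0], "grip": 0.04}, {"travel": [0.023, -0.115, -0.14], "twist": [0, 0, 0], "grip": 0.04}]'

```text
t: 3.38
ee_pos: [0.5206, 0.0009, 0.2004]
tcp_rot: [-0.001, 1.0, 0.021, 0.001]
force: [0.6, 0.0, -3.1]
opening: 0.0564
```

```bash
python3 d.py .585,.399,.20,2.6
```

```text
shift [ 0.0807 -0.3952  0.0011] twist [-0.07 -0.16 -0.24] | at [0.5206 0.0009 0.2004] t 3.38 op 0.0564 F [ 0.6  0.  -3.1]
```

Emit:
jog_arm --series '[{"travel": [0.008, -0.04, 0], "twist": [0, 0, 0], "grip": 0.04}, {"travel": [0.016, -0.08, 0], "twist": [0, 0, 0], "grip": 0.04}, {"travel": [0.024, -0.12, 0], "twist": [0, 0, 0], "grip": 0.04}, {"travel": [0.032, -0.16, 0], "twist": [0, 0, 0], "grip": 0.04}, {"travel": [0.04, -0.2, 0], "twist": [0, 0, 0], "grip": 0.04}, {"travel": [0.049, -0.24, 0], "twist": [0, 0, 0], "grip": 0.04}, {"travel": [0.057, -0.28, 0], "twist": [0, 0, 0], "grip": 0.04}, {"travel": [0.066, -0.32, 0], "twist": [0, 0, 0], "grip": 0.04}, {"travel": [0.074, -0.36, 0], "twist": [0, 0, 0], "grip": 0.04}, {"travel": [0.079, -0.385, 0], "twist": [0, 0, 0], "grip": 0.04}]'

```text
t: 4.22
ee_pos: [0.5829, 0.3928, 0.2008]
tcp_rot: [-0.001, 1.0, 0.022, 0.001]
force: [0.8, -0.8, -2.8]
opening: 0.0561
```

```bash
python3 d.py .585,.399,.051,2.6
```

```text
shift [ 0.0021 -0.0058  0.1498] twist [-0.13 -0.1  -0.09] | at [0.5829 0.3928 0.2008] t 4.22 op 0.0561 F [ 0.8 -0.8 -2.8]
```

Emit:
jog_arm --series '[{"travel": [0.002, -0.006, 0.015], "twist": [0, 0, 0], "grip": 0.04}, {"travel": [0.002, -0.006, 0.04], "twist": [0, 0, 0], "grip": 0.04}, {"travel": [0.002, -0.006, 0.065], "twist": [0, 0, 0], "grip": 0.04}, {"travel": [0.002, -0.006, 0.09], "twist": [0, 0, 0], "grip": 0.04}, {"travel": [0.002, -0.006, 0.11], "twist": [0, 0, 0], "grip": 0.04}, {"travel": [0.002, -0.006, 0.125], "twist": [0, 0, 0], "grip": 0.04}, {"travel": [0.002, -0.006, 0.135], "twist": [0, 0, 0], "grip": 0.04}, {"travel": [0.002, -0.006, 0.14], "twist": [0, 0, 0], "grip": 0.04}, {"travel": [0.002, -0.006, 0.143], "twist": [0, 0, 0], "grip": 0.04}, {"travel": [0.002, -0.006, 0.143], "twist": [0, 0, 0], "grip": 0.04}]'

```text
t: 5.05
ee_pos: [0.585, 0.399, 0.058]
tcp_rot: [-0.001, 1.0, 0.022, 0.001]
force: [0.1, 0.7, -2.8]
opening: 0.0561
```

```bash
python3 d.py .585,.399,.051,2.6; python3 - <<'E'
from h import *
a=capture("top")[170:335,140:300];b=capture("scene")[240:405,170:330]
cv2.imwrite("pics/p3.png",cv2.resize(np.hstack([a,b]),(800,412),interpolation=cv2.INTER_CUBIC)[:,:,::-1])
E
```

```text
shift [-0.     0.     0.007] twist [-0.13 -0.1  -0.1 ] | at [0.585 0.399 0.058] t 5.05 op 0.0561 F [ 0.1  0.7 -2.8]
```

View pics/p3.png

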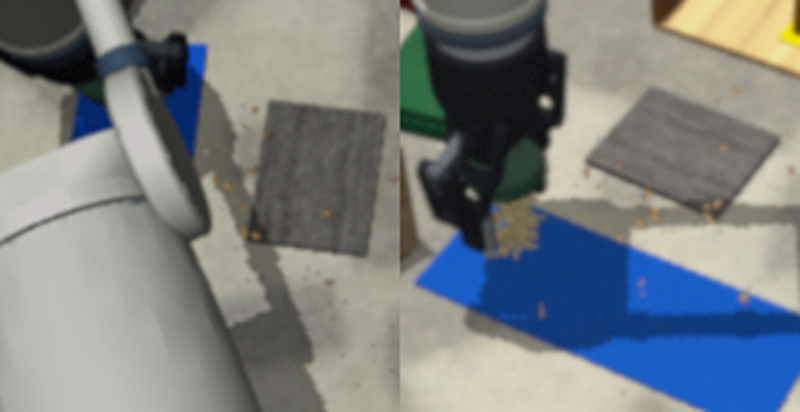

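The jar hangs just over the mat, still held by its body (scene crop ~(515,215)). Lowering gently.

Emit:
jog_arm --series '[{"travel": [0, 0, 0.002], "twist": [0, 0, 0], "grip": 0.04}, {"travel": [0, 0, 0.004], "twist": [0, 0, 0], "grip": 0.04}, {"travel": [0, 0, 0.0055], "twist": [0, 0, 0], "grip": 0.04}, {"travel": [0, 0, 0.0065], "twist": [0, 0, 0], "grip": 0.04}, {"travel": [0, 0, 0.0065], "twist": [0, 0, 0], "grip": 0.04}, {"travel": [0, 0, 0.0065], "twist": [0, 0, 0], "grip": 0.04}]'

```text
t: 5.65
ee_pos: [0.5854, 0.3994, 0.0526]
tcp_rot: [-0.002, 1.0, 0.022, 0.002]
force: [-1.0, -0.4, -2.2]
opening: 0.056
```

Emit:
jog_arm --series '[{"travel": [0, 0, 0.001], "twist": [0, 0, 0], "grip": 0.04}, {"travel": [0, 0, 0.002], "twist": [0, 0, 0], "grip": 0.04}, {"travel": [0, 0, 0.003], "twist": [0, 0, 0], "grip": 0.04}, {"travel": [0, 0, 0.003], "twist": [0, 0, 0], "grip": 0.04}]'

```text
t: 5.98
ee_pos: [0.5856, 0.3995, 0.0509]
tcp_rot: [-0.002, 1.0, 0.022, 0.002]
force: [-1.9, -2.1, 3.8]
opening: 0.0561
```

Emit:
jog_arm --series '[{"travel": [0, 0, 0], "twist": [0, 0, 0], "grip": 0.076}, {"travel": [0, 0, 0], "twist": [0, 0, 0], "grip": 0.076}, {"travel": [0, 0, 0], "twist": [0, 0, 0], "grip": 0.076}, {"travel": [0, 0, -0.01], "twist": [0, 0, 0], "grip": 0.076}, {"travel": [0, 0, -0.03], "twist": [0, 0, 0], "grip": 0.076}, {"travel": [0, 0, -0.06], "twist": [0, 0, 0], "grip": 0.076}, {"travel": [0, 0, -0.09], "twist": [0, 0, 0], "grip": 0.076}, {"travel": [0, 0, -0.12], "twist": [0, 0, 0], "grip": 0.076}, {"travel": [0, 0, -0.14], "twist": [0, 0, 0], "grip": 0.076}, {"travel": [0, 0, -0.14], "twist": [0, 0, 0], "grip": 0.076}]'

```text
t: 6.82
ee_pos: [0.5866, 0.3999, 0.1993]
tcp_rot: [-0.005, 1.0, 0.022, 0.007]
force: [0.3, 0.5, 1.7]
opening: 0.0761
```

```bash
python3 d.py .497,-.018,.17,2.4; python3 - <<'E'
from h import *
im=capture("top");cv2.imwrite("pics/x.png",im[:,:,::-1])
c=blob(im,(0,0,185),(180,30,255),(380,255,432,300));
J=im[250:305,375:435];h=cv2.cvtColor(J,cv2.COLOR_RGB2HSV)[:,:,2];print(h[20:34:3,5:50:2])
E
```

```text
shift [-0.1081  0.4139  0.024 ] twist [-0.51 -0.8   0.11] | at [0.5866 0.3999 0.1993] t 6.82 op 0.0761 F [0.3 0.5 1.7]
[[203 199 191 202 203 202 204 187 149 201 202 202 203 202 202 203 202 202
  202 199 199 204 204]
 [203 201 203 203 202 203 198 131 163 204 202 203 203 202 203 202 203 203
  203 203 197 204 203]
 [196 185 202 202 203 202 161  77 131 201 203 203 203 203 202 201 199 201
  204 201 188 203 204]
 [199 190 202 202 203 173 143 130  89 172 204 204 202 203 203 200 201 202
  202 185 193 204 204]
 [203 194 201 203 203 171 142 141 122  85 150 200 204 203 204 203 202 200
  179 184 204 205 203]]
```

```bash
python3 - <<'E'
from h import *
print(ray("top",[[408.2,273.8]],.087).round(4), ray("top",[[463.5,277.1]],.102).round(4))
E
```

```text
[[ 0.4958 -0.0214  0.087 ]] [[ 0.4996 -0.1152  0.102 ]]
```

Emit:
jog_arm --series '[{"travel": [-0.01, 0.04, 0], "twist": [-0.5, -0.8, 0], "grip": 0.076}, {"travel": [-0.021, 0.08, 0], "twist": [-0.5, -0.8, 0], "grip": 0.076}, {"travel": [-0.031, 0.12, 0], "twist": [-0.5, -0.8, 0], "grip": 0.076}, {"travel": [-0.042, 0.16, 0], "twist": [-0.5, -0.8, 0], "grip": 0.076}, {"travel": [-0.052, 0.2, 0], "twist": [-0.5, -0.8, 0], "grip": 0.076}, {"travel": [-0.063, 0.24, 0], "twist": [-0.5, -0.8, 0], "grip": 0.076}, {"travel": [-0.073, 0.28, 0], "twist": [-0.5, -0.8, 0], "grip": 0.076}, {"travel": [-0.084, 0.32, 0], "twist": [-0.5, -0.8, 0], "grip": 0.076}, {"travel": [-0.094, 0.36, 0.01], "twist": [-0.5, -0.8, 0], "grip": 0.076}, {"travel": [-0.105, 0.4, 0.024], "twist": [-0.5, -0.8, 0], "grip": 0.076}]'

```text
t: 7.7
ee_pos: [0.4989, -0.0035, 0.1685]
tcp_rot: [0.001, 1.0, 0.022, -0.001]
force: [1.0, -0.3, 0.6]
opening: 0.076
```

```bash
python3 d.py .497,-.018,.049,2.4
```

```text
shift [-0.0023  0.0142  0.1196] twist [0.1  0.12 0.11] | at [ 0.4989 -0.0035  0.1685] t 7.7 op 0.076 F [ 1.  -0.3  0.6]
```

Emit:
jog_arm --series '[{"travel": [-0.003, 0.016, 0.0], "twist": [0, 0, 0], "grip": 0.072}, {"travel": [-0.003, 0.016, 0.0], "twist": [0, 0, 0], "grip": 0.072}, {"travel": [-0.003, 0.016, 0.02], "twist": [0, 0, 0], "grip": 0.072}, {"travel": [-0.003, 0.016, 0.045], "twist": [0, 0, 0], "grip": 0.072}, {"travel": [-0.003, 0.016, 0.07], "twist": [0, 0, 0], "grip": 0.072}, {"travel": [-0.003, 0.016, 0.09], "twist": [0, 0, 0], "grip": 0.072}, {"travel": [-0.003, 0.016, 0.105], "twist": [0, 0, 0], "grip": 0.072}, {"travel": [-0.003, 0.016, 0.114], "twist": [0, 0, 0], "grip": 0.072}, {"travel": [-0.003, 0.016, 0.117], "twist": [0, 0, 0], "grip": 0.072}, {"travel": [-0.003, 0.016, 0.117], "twist": [0, 0, 0], "grip": 0.072}]'

```text
t: 8.53
ee_pos: [0.496, -0.0192, 0.0507]
tcp_rot: [0.001, 1.0, 0.022, -0.002]
force: [0.7, 0.5, 0.5]
opening: 0.0721
```

Emit:
jog_arm --series '[{"travel": [0, 0, 0], "twist": [0, 0, 0], "grip": 0.03}, {"travel": [0, 0, 0], "twist": [0, 0, 0], "grip": 0.03}, {"travel": [0, 0, 0], "twist": [0, 0, 0], "grip": 0.03}, {"travel": [0, 0, 0], "twist": [0, 0, 0], "grip": 0.03}, {"travel": [0, 0, 0], "twist": [0, 0, 0], "grip": 0.03}, {"travel": [0, 0, 0], "twist": [0, 0, 0], "grip": 0.03}, {"travel": [0, 0, 0], "twist": [0, 0, 0], "grip": 0.03}]'

```text
t: 9.12
ee_pos: [0.497, -0.0193, 0.0524]
tcp_rot: [0.001, 1.0, 0.022, -0.0]
force: [0.1, -0.2, 5.7]
opening: 0.0483
```

```bash
python3 d.py .501,.395,.18,2.6
```

```text
shift [ 0.0223 -0.4135 -0.1283] twist [ 0.09  0.03 -0.06] | at [ 0.497  -0.0193  0.0524] t 9.12 op 0.0483 F [ 0.1 -0.2  5.7]
```

Emit:
jog_arm --series '[{"travel": [0, 0, -0.01], "twist": [0, 0, 0], "grip": 0.03}, {"travel": [0, 0, -0.03], "twist": [0, 0, 0], "grip": 0.03}, {"travel": [0, 0, -0.055], "twist": [0, 0, 0], "grip": 0.03}, {"travel": [0, 0, -0.08], "twist": [0, 0, 0], "grip": 0.03}, {"travel": [0, -0.005, -0.105], "twist": [0, 0, 0], "grip": 0.03}, {"travel": [0.001, -0.02, -0.122], "twist": [0, 0, 0], "grip": 0.03}, {"travel": [0.002, -0.045, -0.13], "twist": [0, 0, 0], "grip": 0.03}, {"travel": [0.004, -0.08, -0.13], "twist": [0, 0, 0], "grip": 0.03}, {"travel": [0.006, -0.12, -0.13], "twist": [0, 0, 0], "grip": 0.03}, {"travel": [0.009, -0.16, -0.13], "twist": [0, 0, 0], "grip": 0.03}]'

```text
t: 9.95
ee_pos: [0.4985, 0.1423, 0.1825]
tcp_rot: [0.001, 1.0, 0.021, -0.0]
force: [0.7, -0.3, -2.4]
opening: 0.0479
```

```bash
python3 d.py .501,.395,.18,2.6
```

```text
shift [ 0.0133 -0.2524  0.0021] twist [ 0.09  0.05 -0.15] | at [0.4985 0.1423 0.1825] t 9.95 op 0.0479 F [ 0.7 -0.3 -2.4]
```

Emit:
jog_arm --series '[{"travel": [0.0, -0.04, 0], "twist": [0, 0, 0], "grip": 0.03}, {"travel": [0.002, -0.08, 0], "twist": [0, 0, 0], "grip": 0.03}, {"travel": [0.004, -0.12, 0], "twist": [0, 0, 0], "grip": 0.03}, {"travel": [0.006, -0.16, 0], "twist": [0, 0, 0], "grip": 0.03}, {"travel": [0.008, -0.2, 0], "twist": [0, 0, 0], "grip": 0.03}, {"travel": [0.009, -0.232, 0.01], "twist": [0, 0, 0], "grip": 0.03}, {"travel": [0.009, -0.248, 0.03], "twist": [0, 0, 0], "grip": 0.03}, {"travel": [0.009, -0.252, 0.055], "twist": [0, 0, 0], "grip": 0.03}, {"travel": [0.009, -0.252, 0.08], "twist": [0, 0, 0], "grip": 0.03}, {"travel": [0.009, -0.252, 0.1], "twist": [0, 0, 0], "grip": 0.03}]'

```text
t: 10.78
ee_pos: [0.4953, 0.3944, 0.0793]
tcp_rot: [0.002, 1.0, 0.022, -0.002]
force: [-0.1, -0.1, -2.4]
opening: 0.0482
```

Emit:
jog_arm --series '[{"travel": [0, 0, 0.01], "twist": [0, 0, 0], "grip": 0.03}, {"travel": [0, 0, 0.02], "twist": [0, 0, 0], "grip": 0.03}, {"travel": [0, 0, 0.026], "twist": [0, 0, 0], "grip": 0.03}, {"travel": [0, 0, 0.03], "twist": [0, 0, 0], "grip": 0.03}, {"travel": [0, 0, 0.033], "twist": [0, 0, 0], "grip": 0.03}, {"travel": [0, 0, 0.034], "twist": [0, 0, 0], "grip": 0.03}, {"travel": [0, 0, 0.034], "twist": [0, 0, 0], "grip": 0.03}]'

```text
t: 11.37
ee_pos: [0.4956, 0.3944, 0.0461]
tcp_rot: [0.002, 1.0, 0.022, -0.001]
force: [-0.2, 0.2, -2.7]
opening: 0.0479
```

Emit:
jog_arm --series '[{"travel": [0, 0, 0.001], "twist": [0, 0, 0], "grip": 0.03}, {"travel": [0, 0, 0.002], "twist": [0, 0, 0], "grip": 0.03}, {"travel": [0, 0, 0.003], "twist": [0, 0, 0], "grip": 0.03}, {"travel": [0, 0, 0.003], "twist": [0, 0, 0], "grip": 0.03}]'

```text
t: 11.7
ee_pos: [0.496, 0.3946, 0.0444]
tcp_rot: [0.001, 1.0, 0.022, -0.001]
force: [-1.5, -0.8, 3.1]
opening: 0.0481
```

Contact. Release and rise.

Emit:
jog_arm --series '[{"travel": [0, 0, 0], "twist": [0, 0, 0], "grip": 0.07}, {"travel": [0, 0, 0], "twist": [0, 0, 0], "grip": 0.07}, {"travel": [0, 0, 0], "twist": [0, 0, 0], "grip": 0.07}, {"travel": [0, 0, -0.01], "twist": [0, 0, 0], "grip": 0.07}, {"travel": [0, 0, -0.03], "twist": [0, 0, 0], "grip": 0.07}, {"travel": [0, 0, -0.06], "twist": [0, 0, 0], "grip": 0.07}, {"travel": [0, 0, -0.09], "twist": [0, 0, 0], "grip": 0.07}, {"travel": [0, 0, -0.12], "twist": [0, 0, 0], "grip": 0.07}, {"travel": [0, 0.02, -0.13], "twist": [0, 0, 0], "grip": 0.07}, {"travel": [0, 0.06, -0.13], "twist": [0, 0, 0], "grip": 0.07}]'

```text
t: 12.53
ee_pos: [0.4995, 0.3382, 0.1801]
tcp_rot: [-0.002, 1.0, 0.024, 0.003]
force: [1.0, -1.0, 0.1]
opening: 0.0699
```

```bash
python3 d.py .492,.079,.15,2.4;python3 - <<'E'
from h import *
im=cv2.imread("pics/x.png")[:,:,::-1].copy()
# tape top ridge: case thickness edges -> use orange/yellow case mask
h=cv2.cvtColor(im,cv2.COLOR_RGB2HSV)
for r in(256,264,272,280):print(r,[tuple(h[r,c]) for c in range(336,366,2)])
E
```

```text
shift [-0.0202  0.2586  0.0291] twist [-0.19 -0.32  0.37] | at [0.4995 0.3382 0.1801] t 12.53 op 0.0699 F [ 1.  -1.   0.1]
256 [(np.uint8(29), np.uint8(92), np.uint8(203)), (np.uint8(29), np.uint8(184), np.uint8(204)), (np.uint8(30), np.uint8(228), np.uint8(201)), (np.uint8(29), np.uint8(230), np.uint8(143)), (np.uint8(21), np.uint8(249), np.uint8(124)), (np.uint8(21), np.uint8(244), np.uint8(139)), (np.uint8(21), np.uint8(249), np.uint8(138)), (np.uint8(21), np.uint8(255), np.uint8(133)), (np.uint8(20), np.uint8(240), np.uint8(134)), (np.uint8(20), np.uint8(234), np.uint8(132)), (np.uint8(20), np.uint8(236), np.uint8(133)), (np.uint8(20), np.uint8(245), np.uint8(130)), (np.uint8(24), np.uint8(247), np.uint8(134)), (np.uint8(29), np.uint8(229), np.uint8(193)), (np.uint8(29), np.uint8(128), np.uint8(204))]
264 [(np.uint8(26), np.uint8(128), np.uint8(193)), (np.uint8(29), np.uint8(215), np.uint8(200)), (np.uint8(29), np.uint8(216), np.uint8(165)), (np.uint8(22), np.uint8(236), np.uint8(96)), (np.uint8(21), np.uint8(253), np.uint8(162)), (np.uint8(21), np.uint8(247), np.uint8(167)), (np
[... 1099 characters left out ...]
04))]
280 [(np.uint8(28), np.uint8(193), np.uint8(204)), (np.uint8(30), np.uint8(217), np.uint8(195)), (np.uint8(26), np.uint8(238), np.uint8(102)), (np.uint8(20), np.uint8(255), np.uint8(123)), (np.uint8(21), np.uint8(255), np.uint8(133)), (np.uint8(21), np.uint8(255), np.uint8(135)), (np.uint8(21), np.uint8(246), np.uint8(139)), (np.uint8(20), np.uint8(228), np.uint8(140)), (np.uint8(21), np.uint8(240), np.uint8(140)), (np.uint8(21), np.uint8(246), np.uint8(141)), (np.uint8(21), np.uint8(251), np.uint8(142)), (np.uint8(23), np.uint8(240), np.uint8(134)), (np.uint8(30), np.uint8(225), np.uint8(189)), (np.uint8(28), np.uint8(186), np.uint8(186)), (np.uint8(20), np.uint8(118), np.uint8(199))]
```

Emit:
jog_arm --series '[{"travel": [-0.002, 0.04, 0.0], "twist": [0, 0, 0], "grip": 0.056}, {"travel": [-0.005, 0.08, 0.0], "twist": [0, 0, 2], "grip": 0.056}, {"travel": [-0.008, 0.12, 0.0], "twist": [0, 0, 2], "grip": 0.056}, {"travel": [-0.011, 0.16, 0.0], "twist": [-0.2, -0.3, 2], "grip": 0.056}, {"travel": [-0.014, 0.2, 0.0], "twist": [-0.2, -0.3, 2], "grip": 0.056}, {"travel": [-0.016, 0.235, 0.01], "twist": [-0.2, -0.3, 2], "grip": 0.056}, {"travel": [-0.017, 0.255, 0.03], "twist": [-0.2, -0.3, 2], "grip": 0.056}, {"travel": [-0.017, 0.2586, 0.05], "twist": [-0.2, -0.3, 2], "grip": 0.056}, {"travel": [-0.017, 0.2586, 0.05], "twist": [-0.2, -0.3, 2], "grip": 0.056}]'

```text
t: 13.28
ee_pos: [0.4935, 0.0774, 0.1257]
tcp_rot: [0.0, 1.0, 0.005, -0.003]
force: [-0.9, 0.8, -1.8]
opening: 0.0559
```

```bash
python3 d.py .495,.079,.045,0.5; python3 - <<'E'
from h import *
a=capture("top")[180:330,300:500];b=capture("scene")[130:280,290:490]
cv2.imwrite("pics/p4.png",cv2.resize(np.hstack([a,b]),(800,300),interpolation=cv2.INTER_CUBIC)[:,:,::-1])
E
```

```text
shift [ 0.0019 -0.0016  0.0807] twist [0.04 0.3  0.1 ] | at [0.4935 0.0774 0.1257] t 13.28 op 0.0559 F [-0.9  0.8 -1.8]
```

View pics/p4.png

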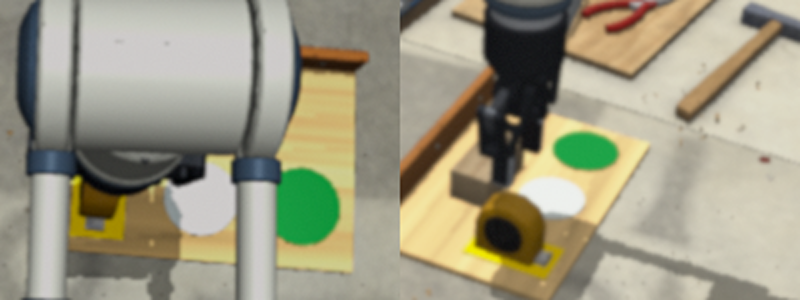

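The gripper is over the tape, both jar pads are free and the block is undisturbed. Going down.

Emit:
jog_arm --series '[{"travel": [0.002, -0.0016, 0.01], "twist": [0, 0.3, 0], "grip": 0.056}, {"travel": [0.002, -0.0016, 0.03], "twist": [0, 0.3, 0], "grip": 0.056}, {"travel": [0.002, -0.0016, 0.05], "twist": [0, 0.3, 0], "grip": 0.056}, {"travel": [0.002, -0.0016, 0.068], "twist": [0, 0.3, 0], "grip": 0.056}, {"travel": [0.002, -0.0016, 0.077], "twist": [0, 0.3, 0], "grip": 0.056}, {"travel": [0.002, -0.0016, 0.08], "twist": [0, 0.3, 0], "grip": 0.056}, {"travel": [0.002, -0.0016, 0.08], "twist": [0, 0.3, 0], "grip": 0.056}]'

```text
t: 13.97
ee_pos: [0.4969, 0.0816, 0.0494]
tcp_rot: [-0.0, 1.0, 0.007, 0.002]
force: [-0.1, -0.4, 0.1]
opening: 0.0558
```

Emit:
jog_arm --series '[{"travel": [0, 0, 0], "twist": [0, 0, 0], "grip": 0.02}, {"travel": [0, 0, 0], "twist": [0, 0, 0], "grip": 0.02}, {"travel": [0, 0, 0], "twist": [0, 0, 0], "grip": 0.02}, {"travel": [0, 0, 0], "twist": [0, 0, 0], "grip": 0.02}, {"travel": [0, 0, 0], "twist": [0, 0, 0], "grip": 0.02}, {"travel": [0, 0, 0], "twist": [0, 0, 0], "grip": 0.02}, {"travel": [0, 0, 0], "twist": [0, 0, 0], "grip": 0.02}]'

```text
t: 14.55
ee_pos: [0.4981, 0.0818, 0.0513]
tcp_rot: [-0.001, 1.0, 0.007, 0.004]
force: [0.4, 0.6, 6.4]
opening: 0.0328
```

```bash
python3 d.py .416,.392,.15,2.6
```

```text
shift [-0.077  -0.3114 -0.099 ] twist [-0.05 -0.44 -1.8 ] | at [0.4981 0.0818 0.0513] t 14.55 op 0.0328 F [0.4 0.6 6.4]
```

Emit:
jog_arm --series '[{"travel": [0, 0, -0.01], "twist": [0, 0, 0], "grip": 0.02}, {"travel": [0, 0, -0.03], "twist": [0, 0, 0], "grip": 0.02}, {"travel": [0, 0, -0.055], "twist": [0, 0, 0], "grip": 0.02}, {"travel": [-0.002, -0.01, -0.08], "twist": [0, 0, -1], "grip": 0.02}, {"travel": [-0.006, -0.03, -0.095], "twist": [0, 0, -1.8], "grip": 0.02}, {"travel": [-0.012, -0.06, -0.1], "twist": [0, 0, -1.8], "grip": 0.02}, {"travel": [-0.02, -0.095, -0.1], "twist": [0, 0, -1.8], "grip": 0.02}, {"travel": [-0.03, -0.13, -0.1], "twist": [0, 0, -1.8], "grip": 0.02}, {"travel": [-0.04, -0.165, -0.1], "twist": [0, 0, -1.8], "grip": 0.02}, {"travel": [-0.048, -0.2, -0.1], "twist": [0, 0, -1.8], "grip": 0.02}]'

```text
t: 15.38
ee_pos: [0.4454, 0.2823, 0.1515]
tcp_rot: [-0.0, 1.0, 0.022, 0.004]
force: [-0.0, -0.1, -2.7]
opening: 0.0333
```

```bash
python3 d.py .42,.392,.043,2.6
```

```text
shift [-0.0213 -0.1107  0.1084] twist [-0.03 -0.42 -0.02] | at [0.4454 0.2823 0.1515] t 15.38 op 0.0333 F [-0.  -0.1 -2.7]
```

Emit:
jog_arm --series '[{"travel": [-0.007, -0.035, 0], "twist": [0, -0.4, 0], "grip": 0.02}, {"travel": [-0.014, -0.07, 0], "twist": [0, -0.4, 0], "grip": 0.02}, {"travel": [-0.019, -0.098, 0.005], "twist": [0, -0.4, 0], "grip": 0.02}, {"travel": [-0.021, -0.11, 0.02], "twist": [0, -0.4, 0], "grip": 0.02}, {"travel": [-0.021, -0.1107, 0.045], "twist": [0, -0.4, 0], "grip": 0.02}, {"travel": [-0.021, -0.1107, 0.07], "twist": [0, -0.4, 0], "grip": 0.02}, {"travel": [-0.021, -0.1107, 0.09], "twist": [0, -0.4, 0], "grip": 0.02}, {"travel": [-0.021, -0.1107, 0.1], "twist": [0, -0.4, 0], "grip": 0.02}, {"travel": [-0.021, -0.1107, 0.104], "twist": [0, -0.4, 0], "grip": 0.02}, {"travel": [-0.021, -0.1107, 0.105], "twist": [0, -0.4, 0], "grip": 0.02}]'

```text
t: 16.22
ee_pos: [0.4201, 0.3917, 0.046]
tcp_rot: [0.0, 1.0, 0.022, -0.0]
force: [-0.5, -0.1, -1.4]
opening: 0.0332
```

Emit:
jog_arm --series '[{"travel": [0, 0, 0.001], "twist": [0, 0, 0], "grip": 0.02}, {"travel": [0, 0, 0.002], "twist": [0, 0, 0], "grip": 0.02}, {"travel": [0, 0, 0.003], "twist": [0, 0, 0], "grip": 0.02}, {"travel": [0, 0, 0.003], "twist": [0, 0, 0], "grip": 0.02}]'

```text
t: 16.55
ee_pos: [0.4205, 0.392, 0.0439]
tcp_rot: [-0.0, 1.0, 0.022, 0.0]
force: [-0.2, -0.9, -2.6]
opening: 0.0336
```

Emit:
jog_arm --series '[{"travel": [0, 0, 0.001], "twist": [0, 0, 0], "grip": 0.02}, {"travel": [0, 0, 0.002], "twist": [0, 0, 0], "grip": 0.02}, {"travel": [0, 0, 0.002], "twist": [0, 0, 0], "grip": 0.02}]'

```text
t: 16.8
ee_pos: [0.4208, 0.3922, 0.0434]
tcp_rot: [-0.001, 1.0, 0.022, 0.001]
force: [-2.4, -1.1, 5.0]
opening: 0.0332
```

Emit:
jog_arm --series '[{"travel": [0, 0, 0], "twist": [0, 0, 0], "grip": 0.056}, {"travel": [0, 0, 0], "twist": [0, 0, 0], "grip": 0.056}, {"travel": [0, 0, 0], "twist": [0, 0, 0], "grip": 0.056}, {"travel": [0, 0, -0.01], "twist": [0, 0, 0], "grip": 0.056}, {"travel": [0, 0, -0.03], "twist": [0, 0, 0], "grip": 0.056}, {"travel": [0, 0, -0.06], "twist": [0, 0, 0], "grip": 0.056}, {"travel": [0, 0, -0.09], "twist": [0, 0, 0], "grip": 0.056}, {"travel": [0, 0, -0.12], "twist": [0, 0, 0], "grip": 0.056}, {"travel": [0, 0.02, -0.13], "twist": [0, 0, 0], "grip": 0.056}, {"travel": [0, 0.06, -0.13], "twist": [0, 0, 0], "grip": 0.06}]'

```text
t: 17.63
ee_pos: [0.4241, 0.3349, 0.1785]
tcp_rot: [-0.004, 1.0, 0.024, 0.004]
force: [1.2, 0.1, 0.8]
opening: 0.06
```

```bash
python3 - <<'E'
from h import *
im=capture("top");cv2.imwrite("pics/y.png",im[:,:,::-1]);sc=capture("scene")
h=cv2.cvtColor(im,cv2.COLOR_RGB2HSV)
cc=blob(im,(8,50,112),(25,150,165),(370,215,435,262));print("block",rect("top",cc,.047))
O=np.array([.5406,-.0172]);a=np.radians(2.4);R=np.array([[np.cos(a),-np.sin(a)],[np.sin(a),np.cos(a)]])
J=im.copy()
q=proj("top",np.c_[ray("top",cc,.047)]);cv2.polylines(J,[cc.astype(np.int32)],True,(255,0,0))
A=cv2.resize(J[180:330,300:500],(400,300),interpolation=cv2.INTER_CUBIC);B=cv2.resize(sc[290:440,160:360],(400,300),interpolation=cv2.INTER_CUBIC)
cv2.imwrite("pics/p5.png",np.hstack([A,B])[:,:,::-1])
E
```

```text
block [569.   -8.4  92.   44.3  89.4]
```

View pics/p5.png

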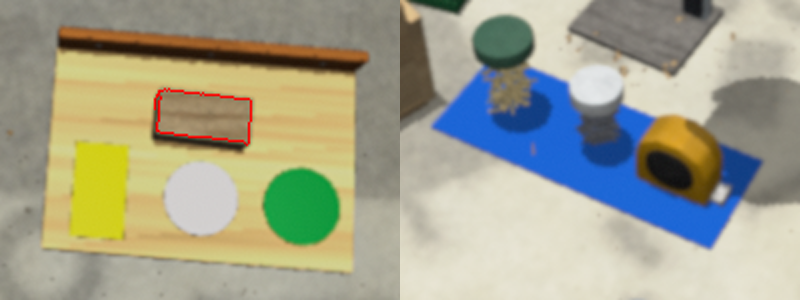

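All three stand upright on the mat; the block is untouched, at about (0.569,-0.008), yaw -0.6°.

```bash
python3 d.py .569,-.0084,.13,89.4
```

```text
shift [0.1307 0.343  0.0454] twist [  0.15  -0.21 -87.02] | at [0.424  0.3289 0.1751] t 17.73 op 0.0598 F [-0.1  1.3  0.1]
```

Emit:
jog_arm --series '[{"travel": [0.01, 0.03, 0], "twist": [0, 0, -7], "grip": 0.062}, {"travel": [0.02, 0.06, 0], "twist": [0, 0, -14], "grip": 0.062}, {"travel": [0.032, 0.09, 0], "twist": [0, 0, -21], "grip": 0.062}, {"travel": [0.044, 0.12, 0], "twist": [0, 0, -28], "grip": 0.062}, {"travel": [0.056, 0.15, 0], "twist": [0, 0, -35], "grip": 0.062}, {"travel": [0.068, 0.18, 0], "twist": [0, 0, -42], "grip": 0.062}, {"travel": [0.08, 0.21, 0], "twist": [0, 0, -49], "grip": 0.062}, {"travel": [0.092, 0.24, 0], "twist": [0, 0, -56], "grip": 0.062}, {"travel": [0.104, 0.27, 0], "twist": [0, 0, -63], "grip": 0.062}, {"travel": [0.116, 0.3, 0.01], "twist": [0, 0, -70], "grip": 0.062}]'

```text
t: 18.57
ee_pos: [0.5539, 0.0327, 0.1679]
tcp_rot: [0.002, 0.805, 0.593, 0.004]
force: [1.6, 0.5, -0.4]
opening: 0.0624
```

```bash
python3 d.py .569,-.0084,.13,89.4
```

```text
shift [-0.0349  0.0264  0.038 ] twist [  0.46  -0.13 -16.67] | at [0.5539 0.0327 0.1679] t 18.57 op 0.0624 F [ 1.6  0.5 -0.4]
```

Emit:
jog_arm --series '[{"travel": [-0.012, 0.01, 0], "twist": [0.2, 0, -6], "grip": 0.062}, {"travel": [-0.025, 0.02, 0], "twist": [0.4, 0, -12], "grip": 0.062}, {"travel": [-0.0349, 0.0264, 0.01], "twist": [0.4, 0, -16.7], "grip": 0.062}, {"travel": [-0.0349, 0.0264, 0.03], "twist": [0.4, 0, -16.7], "grip": 0.062}, {"travel": [-0.0349, 0.0264, 0.05], "twist": [0.4, 0, -16.7], "grip": 0.062}, {"travel": [-0.0349, 0.0264, 0.06], "twist": [0.4, 0, -16.7], "grip": 0.062}, {"travel": [-0.0349, 0.0264, 0.065], "twist": [0.4, 0, -16.7], "grip": 0.062}, {"travel": [-0.0349, 0.0264, 0.065], "twist": [0.4, 0, -16.7], "grip": 0.062}]'

```text
t: 19.23
ee_pos: [0.5687, -0.008, 0.1018]
tcp_rot: [-0.001, 0.711, 0.704, 0.0]
force: [-0.8, 0.9, 0.3]
opening: 0.0622
```

```bash
python3 d.py .569,-.0084,.036,89.4
```

```text
shift [-0.0005  0.0004  0.0658] twist [-0.06 -0.13  0.04] | at [ 0.5687 -0.008   0.1018] t 19.23 op 0.0622 F [-0.8  0.9  0.3]
```

Emit:
jog_arm --series '[{"travel": [0, 0, 0.015], "twist": [0, 0, 0], "grip": 0.062}, {"travel": [0, 0, 0.03], "twist": [0, 0, 0], "grip": 0.062}, {"travel": [0, 0, 0.045], "twist": [0, 0, 0], "grip": 0.062}, {"travel": [0, 0, 0.056], "twist": [0, 0, 0], "grip": 0.062}, {"travel": [0, 0, 0.063], "twist": [0, 0, 0], "grip": 0.062}, {"travel": [0, 0, 0.066], "twist": [0, 0, 0], "grip": 0.062}, {"travel": [0, 0, 0.066], "twist": [0, 0, 0], "grip": 0.062}]'

```text
t: 19.82
ee_pos: [0.5686, -0.0078, 0.0358]
tcp_rot: [-0.001, 0.71, 0.704, 0.0]
force: [-0.2, -0.3, 0.7]
opening: 0.0616
```

Emit:
jog_arm --series '[{"travel": [0, 0, 0], "twist": [0, 0, 0], "grip": 0.03}, {"travel": [0, 0, 0], "twist": [0, 0, 0], "grip": 0.03}, {"travel": [0, 0, 0], "twist": [0, 0, 0], "grip": 0.03}, {"travel": [0, 0, 0], "twist": [0, 0, 0], "grip": 0.03}, {"travel": [0, 0, 0], "twist": [0, 0, 0], "grip": 0.03}, {"travel": [0, 0, 0], "twist": [0, 0, 0], "grip": 0.03}, {"travel": [0, 0, 0], "twist": [0, 0, 0], "grip": 0.03}]'

```text
t: 20.4
ee_pos: [0.5694, -0.0078, 0.0372]
tcp_rot: [-0.0, 0.71, 0.704, 0.001]
force: [-0.4, 0.2, 4.5]
opening: 0.0438
```

```bash
python3 - <<'E'
from h import *
im=cv2.imread("pics/x.png")[:,:,::-1].copy(); im0=cv2.imread("pics/top0.png")[:,:,::-1].copy()
c=blob(im0,(0,0,40),(180,60,110),(235,200,300,285));print(rect("top",c,.007))
P=(ray("top",c,.007)[:,:2]*1000).astype(np.float32);h=cv2.approxPolyDP(cv2.convexHull(P),12,True);print(h.reshape(-1,2).round(1))
E
python3 d.py .5385,.247,.12,.4
```

```text
[5.385e+02 2.468e+02 1.151e+02 9.750e+01 4.000e-01]
[[593.9 291.9]
 [484.4 292.2]
 [482.4 199.7]
 [594.8 201.5]]
shift [ 0.2547 -0.0333 -0.0823] twist [-5.000e-02 -1.500e-01  8.905e+01] | at [ 0.5694 -0.0078  0.0372] t 20.4 op 0.0438 F [-0.4  0.2  4.5]
```

Emit:
jog_arm --series '[{"travel": [0, 0, -0.01], "twist": [0, 0, 0], "grip": 0.03}, {"travel": [0, 0, -0.03], "twist": [0, 0, 0], "grip": 0.03}, {"travel": [0, 0, -0.055], "twist": [0, 0, 0], "grip": 0.03}, {"travel": [0.01, -0.001, -0.075], "twist": [0, 0, 5], "grip": 0.03}, {"travel": [0.028, -0.003, -0.083], "twist": [0, 0, 12], "grip": 0.03}, {"travel": [0.047, -0.005, -0.083], "twist": [0, 0, 19], "grip": 0.03}, {"travel": [0.067, -0.008, -0.083], "twist": [0, 0, 26], "grip": 0.03}, {"travel": [0.087, -0.011, -0.083], "twist": [0, 0, 33], "grip": 0.03}, {"travel": [0.107, -0.014, -0.083], "twist": [0, 0, 40], "grip": 0.03}, {"travel": [0.127, -0.017, -0.083], "twist": [0, 0, 47], "grip": 0.03}]'

```text
t: 21.23
ee_pos: [0.5531, 0.12, 0.1207]
tcp_rot: [-0.001, 0.933, 0.359, 0.001]
force: [0.4, -0.3, -1.4]
opening: 0.044
```

```bash
python3 d.py .5385,.247,.12,.3
```

```text
shift [ 0.0743 -0.104   0.0009] twist [-0.1  -0.07 41.8 ] | at [0.5531 0.12   0.1207] t 21.23 op 0.044 F [ 0.4 -0.3 -1.4]
```

Emit:
jog_arm --series '[{"travel": [0.012, -0.017, 0], "twist": [0, 0, 7], "grip": 0.03}, {"travel": [0.025, -0.035, 0], "twist": [0, 0, 14], "grip": 0.03}, {"travel": [0.038, -0.053, 0], "twist": [0, 0, 21], "grip": 0.03}, {"travel": [0.05, -0.07, 0], "twist": [0, 0, 28], "grip": 0.03}, {"travel": [0.062, -0.087, 0], "twist": [0, 0, 35], "grip": 0.03}, {"travel": [0.07, -0.099, 0.005], "twist": [0, 0, 40], "grip": 0.03}, {"travel": [0.0743, -0.104, 0.015], "twist": [0, 0, 41.8], "grip": 0.03}, {"travel": [0.0743, -0.104, 0.03], "twist": [0, 0, 41.8], "grip": 0.03}, {"travel": [0.0743, -0.104, 0.04], "twist": [0, 0, 41.8], "grip": 0.03}, {"travel": [0.0743, -0.104, 0.04], "twist": [0, 0, 41.8], "grip": 0.03}]'

```text
t: 22.07
ee_pos: [0.537, 0.2465, 0.0779]
tcp_rot: [-0.0, 1.0, 0.003, -0.002]
force: [-0.6, 0.0, -1.4]
opening: 0.0442
```

```bash
python3 d.py .5385,.247,.035,.3;python3 - <<'E'
from h import *
a=capture("top")[180:300,200:360];b=capture("scene")[220:340,200:360]
cv2.imwrite("pics/p6.png",cv2.resize(np.hstack([a,b]),(800,300),interpolation=cv2.INTER_CUBIC)[:,:,::-1])
E
```

```text
shift [ 0.0017 -0.0005  0.0429] twist [-0.    0.26  0.02] | at [0.537  0.2465 0.0779] t 22.07 op 0.0442 F [-0.6  0.  -1.4]
```

View pics/p6.png

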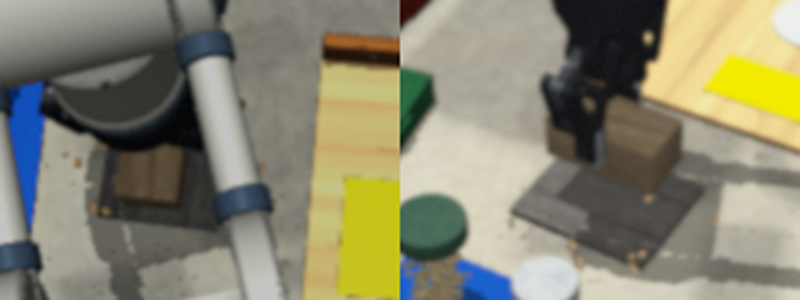

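The block is held lengthways over the slate, well aligned. Lowering.

Emit:
jog_arm --series '[{"travel": [0.0017, 0, 0.01], "twist": [0, 0.2, 0], "grip": 0.03}, {"travel": [0.0017, 0, 0.02], "twist": [0, 0.2, 0], "grip": 0.03}, {"travel": [0.0017, 0, 0.03], "twist": [0, 0.2, 0], "grip": 0.03}, {"travel": [0.0017, 0, 0.036], "twist": [0, 0.2, 0], "grip": 0.03}, {"travel": [0.0017, 0, 0.04], "twist": [0, 0.2, 0], "grip": 0.03}, {"travel": [0.0017, 0, 0.042], "twist": [0, 0.2, 0], "grip": 0.03}, {"travel": [0.0017, 0, 0.0425], "twist": [0, 0.2, 0], "grip": 0.03}, {"travel": [0.0017, 0, 0.0425], "twist": [0, 0.2, 0], "grip": 0.03}]'

```text
t: 22.83
ee_pos: [0.54, 0.2468, 0.0383]
tcp_rot: [-0.001, 1.0, 0.002, 0.001]
force: [0.0, 0.3, -0.6]
opening: 0.0445
```

Emit:
jog_arm --series '[{"travel": [0, 0, 0.001], "twist": [0, 0, 0], "grip": 0.03}, {"travel": [0, 0, 0.002], "twist": [0, 0, 0], "grip": 0.03}, {"travel": [0, 0, 0.002], "twist": [0, 0, 0], "grip": 0.03}]'

```text
t: 23.08
ee_pos: [0.5401, 0.2468, 0.0364]
tcp_rot: [-0.001, 1.0, 0.002, 0.002]
force: [-0.7, 0.1, -1.1]
opening: 0.0439
```

Emit:
jog_arm --series '[{"travel": [-0.001, 0, 0.001], "twist": [0, 0, 0], "grip": 0.03}, {"travel": [-0.001, 0, 0.002], "twist": [0, 0, 0], "grip": 0.03}, {"travel": [-0.001, 0, 0.0025], "twist": [0, 0, 0], "grip": 0.03}]'

```text
t: 23.33
ee_pos: [0.5392, 0.2469, 0.0352]
tcp_rot: [-0.001, 1.0, 0.003, 0.002]
force: [-2.9, -0.7, 8.0]
opening: 0.0439
```

Contact. Release, rise, back off to look.

Emit:
jog_arm --series '[{"travel": [0, 0, 0], "twist": [0, 0, 0], "grip": 0.062}, {"travel": [0, 0, 0], "twist": [0, 0, 0], "grip": 0.062}, {"travel": [0, 0, 0], "twist": [0, 0, 0], "grip": 0.062}, {"travel": [0, 0, -0.01], "twist": [0, 0, 0], "grip": 0.062}, {"travel": [0, 0, -0.03], "twist": [0, 0, 0], "grip": 0.062}, {"travel": [0, 0, -0.06], "twist": [0, 0, 0], "grip": 0.062}, {"travel": [-0.02, 0.02, -0.09], "twist": [0, 0, 0], "grip": 0.062}, {"travel": [-0.05, 0.05, -0.12], "twist": [0, 0, 0], "grip": 0.062}, {"travel": [-0.08, 0.08, -0.14], "twist": [0, 0, 0], "grip": 0.062}, {"travel": [-0.11, 0.11, -0.14], "twist": [0, 0, 0], "grip": 0.07}]'

```text
t: 24.17
ee_pos: [0.44, 0.1464, 0.1775]
tcp_rot: [-0.002, 1.0, 0.003, 0.005]
force: [0.6, -0.5, 1.3]
opening: 0.0697
```

```bash
python3 d.py .5385,.247,.035,.3;python3 - <<'E'
from h import *
im=capture("top");sc=capture("scene");cv2.imwrite("pics/z.png",im[:,:,::-1]);cv2.imwrite("pics/zs.png",sc[:,:,::-1])
cc=blob(im,(8,50,112),(25,150,165),(235,190,310,285));print("block",rect("top",cc,.045),cv2.contourArea(cc))
c=blob(im,(60,40,40),(95,140,130),(140,160,240,250))
if c is not None:u,r=cv2.minEnclosingCircle(c);print("green",u,r,ray("top",[u],.094).round(4))
c=blob(im,(0,0,170),(180,40,255),(160,210,230,300))
if c is not None:u,r=cv2.minEnclosingCircle(c);print("white",u,r,ray("top",[u],.079).round(4))
c=blob(im,(14,150,80),(27,255,200),(140,240,240,330))
if c is not None:print("tape",rect("top",c,.062))
a=im[170:340,140:310];b=sc[250:420,160:330]
cv2.imwrite("pics/p7.png",cv2.resize(np.hstack([a,b]),(800,400),interpolation=cv2.INTER_CUBIC)[:,:,::-1])
E
```

```text
shift [ 0.0976 -0.0995  0.1438] twist [-0.2  -0.59  0.04] | at [0.44   0.1464 0.1775] t 24.17 op 0.0697 F [ 0.6 -0.5  1.3]Traceback (most recent call last):
  File "<stdin>", line 3, in <module>
  File "h.py", line 18, in rect
    P=(ray(n,c,z)[:,:2]*1000).astype(np.float32);(x,y),(w,h),a=cv2.minAreaRect(P)
       ~~~^^^^^^^
  File "h.py", line 5, in ray
    p=cv2.undistortPoints(np.array(uv,float).reshape(-1,1,2),K,np.array(c["D"])).reshape(-1,2)
                          ~~~~~~~~~~~~~~~~~~~~~~~~~~^^^^^^^^
ValueError: cannot reshape array of size 1 into shape (1,2)
```

```bash
python3 - <<'E'
import cv2,numpy as np
im=cv2.imread("pics/z.png");sc=cv2.imread("pics/zs.png")
a=im[150:350,130:330];b=sc[230:430,150:350]
cv2.imwrite("pics/p7.png",cv2.resize(np.hstack([a,b]),(800,400),interpolation=cv2.INTER_CUBIC))
E
```

```text
(no output)
```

View pics/p7.png

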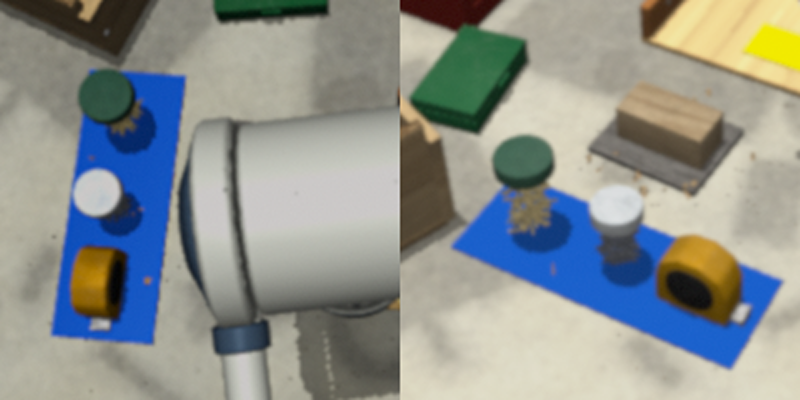

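All three still upright on the mat, block flat on the slate (scene crop ~(668,125)); the arm hides the slate in the top view, so I check that later. Measuring the three on the mat.

```bash
python3 - <<'E'
from h import *
im=cv2.imread("pics/z.png")[:,:,::-1].copy()
c=blob(im,(60,40,40),(95,140,130),(160,180,215,230));u,r=cv2.minEnclosingCircle(c);e=cv2.fitEllipse(c);print("green",u,r,e,ray("top",[u,e[0]],.094).round(4))
c=blob(im,(0,0,170),(180,60,255),(160,225,205,265));u,r=cv2.minEnclosingCircle(c);e=cv2.fitEllipse(c);print("white",u,r,e,ray("top",[u,e[0]],.079).round(4))
c=blob(im,(14,150,80),(27,255,255),(155,265,205,320));print("tape",rect("top",c,.062))
sc=cv2.imread("pics/zs.png")[:,:,::-1].copy()
c=blob(sc,(8,40,100),(25,150,255),(250,268,315,315));print("blk scene",rect("scene",c,.045))
E
python3 d.py .496,.395,.17,2.6 .586,.399,.19,2.6 .4208,.3922,.15,2.6
```

```text
green (182.41065979003906, 197.47406005859375) 13.669149398803711 ((182.25445556640625, 197.29588317871094), (24.807043075561523, 26.441110610961914), 63.149410247802734) [[0.5823 0.3984 0.094 ]
 [0.5826 0.3987 0.094 ]]
white (178.13636779785156, 245.86363220214844) 11.8491792678833 ((177.75265502929688, 245.65267944335938), (20.642837524414062, 22.68020248413086), 46.479515075683594) [[0.4955 0.394  0.079 ]
 [0.4958 0.3948 0.079 ]]
tape [418.4 390.2  58.1  33.4   2.2]
blk scene [533.8 249.6  97.8  60.1   4.3]
shift [ 0.0592 -0.2507  0.007 ] twist [-0.1  -0.48 -2.43] | at [0.4374 0.1441 0.176 ] t 24.27 op 0.0698 F [ 1.6  0.5 -0.5]
shift [ 0.1494 -0.2545 -0.0122] twist [-0.1  -0.48 -2.43] | at [0.4374 0.1441 0.176 ] t 24.27 op 0.0698 F [ 1.6  0.5 -0.5]
shift [-0.0161 -0.2481  0.0264] twist [-0.1  -0.48 -2.43] | at [0.4374 0.1441 0.176 ] t 24.27 op 0.0698 F [ 1.6  0.5 -0.5]
```

Emit:
jog_arm --series '[{"travel": [0.018, -0.032, -0.01], "twist": [0, -0.5, -1], "grip": 0.076}, {"travel": [0.036, -0.064, -0.012], "twist": [0, -0.5, -2.4], "grip": 0.076}, {"travel": [0.054, -0.096, -0.012], "twist": [0, -0.5, -2.4], "grip": 0.076}, {"travel": [0.072, -0.128, -0.012], "twist": [0, -0.5, -2.4], "grip": 0.076}, {"travel": [0.09, -0.16, -0.012], "twist": [0, -0.5, -2.4], "grip": 0.076}, {"travel": [0.108, -0.19, -0.012], "twist": [0, -0.5, -2.4], "grip": 0.076}, {"travel": [0.125, -0.22, -0.012], "twist": [0, -0.5, -2.4], "grip": 0.076}, {"travel": [0.14, -0.244, 0], "twist": [0, -0.5, -2.4], "grip": 0.076}, {"travel": [0.1464, -0.2545, 0.01], "twist": [0, -0.5, -2.4], "grip": 0.076}, {"travel": [0.1464, -0.2545, 0.01], "twist": [0, -0.5, -2.4], "grip": 0.076}]'

```text
t: 25.1
ee_pos: [0.5829, 0.4013, 0.163]
tcp_rot: [0.0, 1.0, 0.023, -0.003]
force: [0.0, 0.8, -1.1]
opening: 0.0763
```

```bash
python3 d.py .583,.3992,.051,2.4
```

```text
shift [0.0006 0.0021 0.112 ] twist [0.02 0.3  0.29] | at [0.5829 0.4013 0.163 ] t 25.1 op 0.0763 F [ 0.   0.8 -1.1]
```

Emit:
jog_arm --series '[{"travel": [0.0006, 0.002, 0.0], "twist": [0, 0.3, 0.3], "grip": 0.076}, {"travel": [0.0006, 0.002, 0.015], "twist": [0, 0.3, 0.3], "grip": 0.076}, {"travel": [0.0006, 0.002, 0.035], "twist": [0, 0.3, 0.3], "grip": 0.076}, {"travel": [0.0006, 0.002, 0.055], "twist": [0, 0.3, 0.3], "grip": 0.076}, {"travel": [0.0006, 0.002, 0.075], "twist": [0, 0.3, 0.3], "grip": 0.076}, {"travel": [0.0006, 0.002, 0.092], "twist": [0, 0.3, 0.3], "grip": 0.076}, {"travel": [0.0006, 0.002, 0.105], "twist": [0, 0.3, 0.3], "grip": 0.076}, {"travel": [0.0006, 0.002, 0.111], "twist": [0, 0.3, 0.3], "grip": 0.076}, {"travel": [0.0006, 0.002, 0.112], "twist": [0, 0.3, 0.3], "grip": 0.076}, {"travel": [0.0006, 0.002, 0.112], "twist": [0, 0.3, 0.3], "grip": 0.076}]'

```text
t: 25.93
ee_pos: [0.5832, 0.3991, 0.0518]
tcp_rot: [-0.0, 1.0, 0.021, 0.0]
force: [0.2, 0.4, 0.6]
opening: 0.076
```

Emit:
jog_arm --series '[{"travel": [0, 0, 0], "twist": [0, 0, 0], "grip": 0.04}, {"travel": [0, 0, 0], "twist": [0, 0, 0], "grip": 0.04}, {"travel": [0, 0, 0], "twist": [0, 0, 0], "grip": 0.04}, {"travel": [0, 0, 0], "twist": [0, 0, 0], "grip": 0.04}, {"travel": [0, 0, 0], "twist": [0, 0, 0], "grip": 0.04}, {"travel": [0, 0, 0], "twist": [0, 0, 0], "grip": 0.04}, {"travel": [0, 0, 0], "twist": [0, 0, 0], "grip": 0.04}]'

```text
t: 26.52
ee_pos: [0.5842, 0.3997, 0.0544]
tcp_rot: [-0.001, 1.0, 0.021, 0.002]
force: [-0.1, 0.1, 6.1]
opening: 0.056
```

```bash
python3 d.py .4997,-.117,.19,2.4
```

```text
shift [-0.1053  0.5125 -0.1369] twist [-0.1  -0.24 -0.03] | at [0.5842 0.3997 0.0544] t 26.52 op 0.056 F [-0.1  0.1  6.1]
```

Emit:
jog_arm --series '[{"travel": [0, 0, -0.01], "twist": [0, 0, 0], "grip": 0.04}, {"travel": [0, 0, -0.03], "twist": [0, 0, 0], "grip": 0.04}, {"travel": [0, 0, -0.055], "twist": [0, 0, 0], "grip": 0.04}, {"travel": [0, 0, -0.08], "twist": [0, 0, 0], "grip": 0.04}, {"travel": [0, 0, -0.105], "twist": [0, 0, 0], "grip": 0.04}, {"travel": [-0.002, 0.01, -0.125], "twist": [0, 0, 0], "grip": 0.04}, {"travel": [-0.006, 0.03, -0.135], "twist": [0, 0, 0], "grip": 0.04}, {"travel": [-0.012, 0.06, -0.137], "twist": [0, 0, 0], "grip": 0.04}, {"travel": [-0.02, 0.098, -0.137], "twist": [0, 0, 0], "grip": 0.04}, {"travel": [-0.028, 0.136, -0.137], "twist": [0, 0, 0], "grip": 0.04}]'

```text
t: 27.35
ee_pos: [0.5607, 0.2615, 0.1913]
tcp_rot: [-0.001, 1.0, 0.021, 0.002]
force: [2.1, -1.0, -2.0]
opening: 0.0559
```

```bash
python3 d.py .5012,-.117,.19,2.4
```

```text
shift [-0.0756  0.3756  0.0004] twist [-0.1  -0.24  0.05] | at [0.5607 0.2615 0.1913] t 27.35 op 0.0559 F [ 2.1 -1.  -2. ]
```

Emit:
jog_arm --series '[{"travel": [-0.008, 0.04, 0], "twist": [-0.1, -0.2, 0], "grip": 0.04}, {"travel": [-0.016, 0.08, 0], "twist": [-0.1, -0.2, 0], "grip": 0.04}, {"travel": [-0.024, 0.12, 0], "twist": [-0.1, -0.2, 0], "grip": 0.04}, {"travel": [-0.032, 0.16, 0], "twist": [-0.1, -0.2, 0], "grip": 0.04}, {"travel": [-0.04, 0.2, 0], "twist": [-0.1, -0.2, 0], "grip": 0.04}, {"travel": [-0.048, 0.24, 0], "twist": [-0.1, -0.2, 0], "grip": 0.04}, {"travel": [-0.056, 0.28, 0], "twist": [-0.1, -0.2, 0], "grip": 0.04}, {"travel": [-0.064, 0.32, 0], "twist": [-0.1, -0.2, 0], "grip": 0.04}, {"travel": [-0.072, 0.355, 0], "twist": [-0.1, -0.2, 0], "grip": 0.04}, {"travel": [-0.0756, 0.374, 0], "twist": [-0.1, -0.2, 0], "grip": 0.04}]'

```text
t: 28.18
ee_pos: [0.4998, -0.119, 0.1907]
tcp_rot: [0.001, 1.0, 0.02, 0.0]
force: [-0.1, -0.3, -2.3]
opening: 0.0558
```

```bash
python3 d.py .5012,-.117,.0645,2.4; python3 - <<'E'
from h import *
im=capture("top");cv2.imwrite("pics/w.png",im[:,:,::-1])
cc=blob(im,(8,40,112),(25,150,165),(235,190,310,285))
if cc is not None:print("block",rect("top",cc,.045))
cc=blob(im,(0,0,40),(180,60,110),(235,200,300,285));print("slate",rect("top",cc,.007))
E
```

```text
shift [ 0.0015 -0.0021  0.1262] twist [ 0.09  0.   -0.12] | at [ 0.4998 -0.119   0.1907] t 28.18 op 0.0558 F [-0.1 -0.3 -2.3]
block [536.1 247.6  90.1  45.4   1. ]
slate [5.388e+02 2.460e+02 1.149e+02 9.530e+01 2.000e-01]
```

Block lies within 2.5 mm and 1° of the slate's middle. Lower the green jar.

Emit:
jog_arm --series '[{"travel": [0.0015, -0.002, 0.01], "twist": [0, 0, 0], "grip": 0.04}, {"travel": [0.0015, -0.002, 0.03], "twist": [0, 0, 0], "grip": 0.04}, {"travel": [0.0015, -0.002, 0.055], "twist": [0, 0, 0], "grip": 0.04}, {"travel": [0.0015, -0.002, 0.08], "twist": [0, 0, 0], "grip": 0.04}, {"travel": [0.0015, -0.002, 0.1], "twist": [0, 0, 0], "grip": 0.04}, {"travel": [0.0015, -0.002, 0.113], "twist": [0, 0, 0], "grip": 0.04}, {"travel": [0.0015, -0.002, 0.12], "twist": [0, 0, 0], "grip": 0.04}, {"travel": [0.0015, -0.002, 0.124], "twist": [0, 0, 0], "grip": 0.04}, {"travel": [0.0015, -0.002, 0.126], "twist": [0, 0, 0], "grip": 0.04}, {"travel": [0.0015, -0.002, 0.126], "twist": [0, 0, 0], "grip": 0.04}]'

```text
t: 29.07
ee_pos: [0.5015, -0.1192, 0.0653]
tcp_rot: [0.002, 1.0, 0.019, 0.0]
force: [-0.1, -0.7, -2.1]
opening: 0.0559
```

Emit:
jog_arm --series '[{"travel": [0, 0, 0.001], "twist": [0, 0, 0], "grip": 0.04}, {"travel": [0, 0, 0.002], "twist": [0, 0, 0], "grip": 0.04}, {"travel": [0, 0, 0.002], "twist": [0, 0, 0], "grip": 0.04}]'

```text
t: 29.32
ee_pos: [0.502, -0.1194, 0.0641]
tcp_rot: [0.002, 1.0, 0.019, 0.001]
force: [-0.9, 0.5, -2.3]
opening: 0.056
```

Emit:
jog_arm --series '[{"travel": [-0.001, -0.003, 0], "twist": [0, 0, 0], "grip": 0.04}, {"travel": [-0.001, -0.003, 0], "twist": [0, 0, 0], "grip": 0.04}, {"travel": [-0.001, -0.003, 0.001], "twist": [0, 0, 0], "grip": 0.04}, {"travel": [-0.001, -0.003, 0.002], "twist": [0, 0, 0], "grip": 0.04}, {"travel": [-0.001, -0.003, 0.003], "twist": [0, 0, 0], "grip": 0.04}]'

```text
t: 29.73
ee_pos: [0.501, -0.1164, 0.0623]
tcp_rot: [0.002, 1.0, 0.019, 0.001]
force: [-5.0, 1.4, 10.1]
opening: 0.056
```

Emit:
jog_arm --series '[{"travel": [0, 0, 0], "twist": [0, 0, 0], "grip": 0.072}, {"travel": [0, 0, 0], "twist": [0, 0, 0], "grip": 0.072}, {"travel": [0, 0, 0], "twist": [0, 0, 0], "grip": 0.072}, {"travel": [0, 0, -0.01], "twist": [0, 0, 0], "grip": 0.072}, {"travel": [0, 0, -0.03], "twist": [0, 0, 0], "grip": 0.072}, {"travel": [0, 0, -0.06], "twist": [0, 0, 0], "grip": 0.072}, {"travel": [0, 0, -0.09], "twist": [0, 0, 0], "grip": 0.072}, {"travel": [0, 0, -0.115], "twist": [0, 0, 0], "grip": 0.072}, {"travel": [0, -0.03, -0.12], "twist": [0, 0, 0], "grip": 0.072}, {"travel": [0, -0.07, -0.12], "twist": [0, 0, 0], "grip": 0.072}]'

```text
t: 30.57
ee_pos: [0.4993, -0.0476, 0.1862]
tcp_rot: [0.003, 1.0, 0.017, 0.004]
force: [0.8, 1.3, -0.8]
opening: 0.0721
```

```bash
python3 d.py .496,.3946,.15,2.4
```

```text
shift [ 0.0112 -0.4422  0.0335] twist [ 0.36 -0.51 -0.49] | at [ 0.4993 -0.0476  0.1862] t 30.57 op 0.0721 F [ 0.8  1.3 -0.8]
```

Emit:
jog_arm --series '[{"travel": [0.001, -0.041, 0], "twist": [0.3, -0.5, -0.5], "grip": 0.07}, {"travel": [0.002, -0.082, 0], "twist": [0.3, -0.5, -0.5], "grip": 0.07}, {"travel": [0.003, -0.123, 0], "twist": [0.3, -0.5, -0.5], "grip": 0.07}, {"travel": [0.004, -0.164, 0], "twist": [0.3, -0.5, -0.5], "grip": 0.07}, {"travel": [0.005, -0.205, 0], "twist": [0.3, -0.5, -0.5], "grip": 0.07}, {"travel": [0.006, -0.246, 0], "twist": [0.3, -0.5, -0.5], "grip": 0.07}, {"travel": [0.007, -0.287, 0], "twist": [0.3, -0.5, -0.5], "grip": 0.07}, {"travel": [0.008, -0.328, 0], "twist": [0.3, -0.5, -0.5], "grip": 0.07}, {"travel": [0.009, -0.368, 0.01], "twist": [0.3, -0.5, -0.5], "grip": 0.07}, {"travel": [0.01, -0.405, 0.02], "twist": [0.3, -0.5, -0.5], "grip": 0.07}]'

```text
t: 31.4
ee_pos: [0.4959, 0.3602, 0.1653]
tcp_rot: [-0.0, 1.0, 0.021, 0.001]
force: [0.6, -0.1, 0.7]
opening: 0.0701
```

```bash
python3 d.py .496,.3946,.0425,2.4; python3 - <<'E'
from h import *
im=capture("top")
c=blob(im,(60,40,40),(95,140,130),(440,255,490,300))
if c is not None:
  u,r=cv2.minEnclosingCircle(c);print("green lid",u,r,ray("top",[u],.102).round(4))
c=blob(im,(60,150,50),(80,255,255),(425,250,485,310))
if c is not None:u,r=cv2.minEnclosingCircle(c);print("gpad",u,r)
E
```

```text
shift [ 0.0013 -0.0343  0.1228] twist [-0.03 -0.15  0.05] | at [0.4959 0.3602 0.1653] t 31.4 op 0.0701 F [ 0.6 -0.1  0.7]
green lid (462.4280090332031, 276.7981872558594) 14.919702529907227 [[ 0.4999 -0.1133  0.102 ]]
gpad (450.36724853515625, 282.8451232910156) 18.80887222290039
```

Emit:
jog_arm --series '[{"travel": [0.001, -0.025, 0.0], "twist": [0, 0, 0], "grip": 0.07}, {"travel": [0.001, -0.0343, 0.01], "twist": [0, 0, 0], "grip": 0.07}, {"travel": [0.001, -0.0343, 0.03], "twist": [0, 0, 0], "grip": 0.07}, {"travel": [0.001, -0.0343, 0.055], "twist": [0, 0, 0], "grip": 0.07}, {"travel": [0.001, -0.0343, 0.08], "twist": [0, 0, 0], "grip": 0.07}, {"travel": [0.001, -0.0343, 0.1], "twist": [0, 0, 0], "grip": 0.07}, {"travel": [0.001, -0.0343, 0.114], "twist": [0, 0, 0], "grip": 0.07}, {"travel": [0.001, -0.0343, 0.121], "twist": [0, 0, 0], "grip": 0.07}, {"travel": [0.001, -0.0343, 0.122], "twist": [0, 0, 0], "grip": 0.07}, {"travel": [0.001, -0.0343, 0.122], "twist": [0, 0, 0], "grip": 0.07}]'

```text
t: 32.28
ee_pos: [0.4931, 0.3999, 0.0395]
tcp_rot: [-0.001, 1.0, 0.023, -0.001]
force: [0.4, 0.2, 0.6]
opening: 0.0698
```

Emit:
jog_arm --series '[{"travel": [0, 0, 0], "twist": [0, 0, 0], "grip": 0.03}, {"travel": [0, 0, 0], "twist": [0, 0, 0], "grip": 0.03}, {"travel": [0, 0, 0], "twist": [0, 0, 0], "grip": 0.03}, {"travel": [0, 0, 0], "twist": [0, 0, 0], "grip": 0.03}, {"travel": [0, 0, 0], "twist": [0, 0, 0], "grip": 0.03}, {"travel": [0, 0, 0], "twist": [0, 0, 0], "grip": 0.03}, {"travel": [0, 0, 0], "twist": [0, 0, 0], "grip": 0.03}]'

```text
t: 32.87
ee_pos: [0.4943, 0.4005, 0.0422]
tcp_rot: [-0.002, 1.0, 0.023, 0.001]
force: [-0.2, -0.5, 6.9]
opening: 0.0478
```

```bash
python3 d.py .497,-.019,.18,2.4
```

```text
shift [-0.0167  0.4185 -0.1396] twist [-0.24 -0.08  0.27] | at [0.4943 0.4005 0.0422] t 32.87 op 0.0478 F [-0.2 -0.5  6.9]
```

Emit:
jog_arm --series '[{"travel": [0, 0, -0.01], "twist": [0, 0, 0], "grip": 0.03}, {"travel": [0, 0, -0.03], "twist": [0, 0, 0], "grip": 0.03}, {"travel": [0, 0, -0.055], "twist": [0, 0, 0], "grip": 0.03}, {"travel": [0, 0, -0.08], "twist": [0, 0, 0], "grip": 0.03}, {"travel": [0, 0.005, -0.105], "twist": [0, 0, 0], "grip": 0.03}, {"travel": [0, 0.02, -0.125], "twist": [0, 0, 0], "grip": 0.03}, {"travel": [-0.002, 0.045, -0.138], "twist": [0, 0, 0], "grip": 0.03}, {"travel": [-0.003, 0.08, -0.14], "twist": [0, 0, 0], "grip": 0.03}, {"travel": [-0.005, 0.12, -0.14], "twist": [0, 0, 0], "grip": 0.03}, {"travel": [-0.007, 0.16, -0.14], "twist": [0, 0, 0], "grip": 0.03}]'

```text
t: 33.7
ee_pos: [0.4942, 0.2387, 0.1824]
tcp_rot: [-0.002, 1.0, 0.024, 0.001]
force: [0.4, -0.0, -2.6]
opening: 0.0479
```

```bash
python3 d.py .4948,-.0191,.18,2.4
```

```text
shift [-0.0119  0.2576  0.0011] twist [-0.27 -0.13  0.36] | at [0.4942 0.2387 0.1824] t 33.7 op 0.0479 F [ 0.4 -0.  -2.6]
```

Emit:
jog_arm --series '[{"travel": [-0.002, 0.04, 0], "twist": [-0.2, -0.1, 0.3], "grip": 0.03}, {"travel": [-0.004, 0.08, 0], "twist": [-0.2, -0.1, 0.3], "grip": 0.03}, {"travel": [-0.006, 0.12, 0], "twist": [-0.2, -0.1, 0.3], "grip": 0.03}, {"travel": [-0.008, 0.16, 0], "twist": [-0.2, -0.1, 0.3], "grip": 0.03}, {"travel": [-0.01, 0.2, 0], "twist": [-0.2, -0.1, 0.3], "grip": 0.03}, {"travel": [-0.0115, 0.235, 0], "twist": [-0.2, -0.1, 0.3], "grip": 0.03}, {"travel": [-0.0119, 0.253, 0.01], "twist": [-0.2, -0.1, 0.3], "grip": 0.03}, {"travel": [-0.0119, 0.2576, 0.03], "twist": [-0.2, -0.1, 0.3], "grip": 0.03}, {"travel": [-0.0119, 0.2576, 0.055], "twist": [-0.2, -0.1, 0.3], "grip": 0.03}, {"travel": [-0.0119, 0.2576, 0.08], "twist": [-0.2, -0.1, 0.3], "grip": 0.03}]'

```text
t: 34.53
ee_pos: [0.4952, -0.0195, 0.1014]
tcp_rot: [-0.001, 1.0, 0.021, 0.001]
force: [-0.3, 0.6, -3.6]
opening: 0.048
```

```bash
python3 d.py .4948,-.0191,.0515,2.4
```

```text
shift [-0.0005 -0.0004  0.0499] twist [-0.07 -0.14 -0.03] | at [ 0.4952 -0.0195  0.1014] t 34.53 op 0.048 F [-0.3  0.6 -3.6]
```

Emit:
jog_arm --series '[{"travel": [0, 0, 0.012], "twist": [0, 0, 0], "grip": 0.03}, {"travel": [0, 0, 0.025], "twist": [0, 0, 0], "grip": 0.03}, {"travel": [0, 0, 0.036], "twist": [0, 0, 0], "grip": 0.03}, {"travel": [0, 0, 0.044], "twist": [0, 0, 0], "grip": 0.03}, {"travel": [0, 0, 0.048], "twist": [0, 0, 0], "grip": 0.03}, {"travel": [0, 0, 0.049], "twist": [0, 0, 0], "grip": 0.03}, {"travel": [0, 0, 0.049], "twist": [0, 0, 0], "grip": 0.03}]'

```text
t: 35.12
ee_pos: [0.4956, -0.0194, 0.0528]
tcp_rot: [-0.001, 1.0, 0.021, 0.002]
force: [0.0, -0.6, -2.5]
opening: 0.0481
```

Emit:
jog_arm --series '[{"travel": [0, 0, 0.001], "twist": [0, 0, 0], "grip": 0.03}, {"travel": [0, 0, 0.002], "twist": [0, 0, 0], "grip": 0.03}, {"travel": [0, 0, 0.0025], "twist": [0, 0, 0], "grip": 0.03}, {"travel": [0, 0, 0.0025], "twist": [0, 0, 0], "grip": 0.03}]'

```text
t: 35.45
ee_pos: [0.4958, -0.0194, 0.0506]
tcp_rot: [-0.001, 1.0, 0.021, 0.002]
force: [0.5, 0.1, -1.9]
opening: 0.0483
```

Emit:
jog_arm --series '[{"travel": [0, 0, 0.001], "twist": [0, 0, 0], "grip": 0.03}, {"travel": [0, 0, 0.002], "twist": [0, 0, 0], "grip": 0.03}, {"travel": [0, 0, 0.002], "twist": [0, 0, 0], "grip": 0.03}]'

```text
t: 35.7
ee_pos: [0.4961, -0.0194, 0.0501]
tcp_rot: [-0.001, 1.0, 0.021, 0.002]
force: [-2.8, 0.3, 5.6]
opening: 0.048
```

Emit:
jog_arm --series '[{"travel": [0, 0, 0], "twist": [0, 0, 0], "grip": 0.068}, {"travel": [0, 0, 0], "twist": [0, 0, 0], "grip": 0.068}, {"travel": [0, 0, 0], "twist": [0, 0, 0], "grip": 0.068}, {"travel": [0, 0, -0.01], "twist": [0, 0, 0], "grip": 0.068}, {"travel": [0, 0, -0.03], "twist": [0, 0, 0], "grip": 0.068}, {"travel": [0, 0, -0.06], "twist": [0, 0, 0], "grip": 0.068}, {"travel": [0, 0, -0.09], "twist": [0, 0, 0], "grip": 0.068}, {"travel": [0, 0, -0.11], "twist": [0, 0, 0], "grip": 0.06}, {"travel": [0, -0.03, -0.12], "twist": [0, 0, 0], "grip": 0.06}, {"travel": [0, -0.07, -0.12], "twist": [0, 0, 0], "grip": 0.06}]'

```text
t: 36.53
ee_pos: [0.4942, 0.049, 0.1749]
tcp_rot: [-0.0, 1.0, 0.018, 0.006]
force: [0.5, 0.9, 0.2]
opening: 0.0603
```

```bash
python3 d.py .4187,.3917,.13,2.4
```

```text
shift [-0.0634 -0.3452  0.0441] twist [ 0.01 -0.66 -0.3 ] | at [0.4942 0.049  0.1749] t 36.53 op 0.0603 F [0.5 0.9 0.2]
```

Emit:
jog_arm --series '[{"travel": [-0.007, -0.04, 0], "twist": [0, -0.6, -0.3], "grip": 0.058}, {"travel": [-0.015, -0.08, 0], "twist": [0, -0.6, -0.3], "grip": 0.058}, {"travel": [-0.022, -0.12, 0], "twist": [0, -0.6, -0.3], "grip": 0.058}, {"travel": [-0.029, -0.16, 0], "twist": [0, -0.6, -0.3], "grip": 0.058}, {"travel": [-0.037, -0.2, 0], "twist": [0, -0.6, -0.3], "grip": 0.058}, {"travel": [-0.044, -0.24, 0], "twist": [0, -0.6, -0.3], "grip": 0.058}, {"travel": [-0.051, -0.28, 0], "twist": [0, -0.6, -0.3], "grip": 0.058}, {"travel": [-0.058, -0.317, 0.005], "twist": [0, -0.6, -0.3], "grip": 0.058}, {"travel": [-0.063, -0.34, 0.02], "twist": [0, -0.6, -0.3], "grip": 0.058}, {"travel": [-0.0634, -0.3452, 0.03], "twist": [0, -0.6, -0.3], "grip": 0.058}]'

```text
t: 37.37
ee_pos: [0.4168, 0.3954, 0.1439]
tcp_rot: [-0.001, 1.0, 0.023, 0.0]
force: [0.3, 0.5, -0.4]
opening: 0.0581
```

```bash
python3 d.py .4187,.3917,.045,2.4;  python3 - <<'E'
from h import *
im=capture("top");cv2.imwrite("pics/v.png",im[:,:,::-1])
h=cv2.cvtColor(im,cv2.COLOR_RGB2HSV)
c=blob(im,(0,0,185),(180,30,255),(397,258,425,288));print(cv2.boundingRect(c))
for r in range(260,290,3):print(r,h[r,386:424:2,2])
E
```

```text
shift [0.0016 0.0039 0.0989] twist [-0.09 -0.04  0.25] | at [0.4168 0.3954 0.1439] t 37.37 op 0.0581 F [ 0.3  0.5 -0.4]
(397, 261, 22, 27)
260 [209 210 210 208 206 209 205 195 201 204 194 202 202 207 210 211 210 210
 210]
263 [210 207 203 210 210 207 186 196 209 209 210 210 208 204 199 210 210 209
 209]
266 [206 207 209 209 204 167 200 210 210 209 209 209 209 209 209 207 204 210
 210]
269 [208 209 209 205 165 188 211 210 210 209 210 209 210 209 209 210 200 209
 210]
272 [209 209 207 195 131 203 210 209 209 210 210 211 209 209 209 210 208 207
 210]
275 [208 210 197 122  81 189 211 210 210 209 209 210 207 206 210 210 203 205
 209]
278 [209 205 162 146 111 137 205 209 209 209 209 209 207 209 209 208 188 209
 210]
281 [211 203 155 146 139 109 114 191 211 211 209 210 210 211 199 183 198 211
 209]
284 [210 209 172 147 149 148 117 100 109 155 175 176 168 176 201 209 196 210
 211]
287 [209 210 203 154 148 148 148 149 138 137 142 144 170 209 210 206 209 210
 210]
```

Emit:
jog_arm --series '[{"travel": [0.0016, 0.0039, 0.0], "twist": [0, 0, 0.2], "grip": 0.058}, {"travel": [0.0016, 0.0039, 0.01], "twist": [0, 0, 0.2], "grip": 0.058}, {"travel": [0.0016, 0.0039, 0.03], "twist": [0, 0, 0.2], "grip": 0.058}, {"travel": [0.0016, 0.0039, 0.055], "twist": [0, 0, 0.2], "grip": 0.058}, {"travel": [0.0016, 0.0039, 0.077], "twist": [0, 0, 0.2], "grip": 0.058}, {"travel": [0.0016, 0.0039, 0.091], "twist": [0, 0, 0.2], "grip": 0.058}, {"travel": [0.0016, 0.0039, 0.097], "twist": [0, 0, 0.2], "grip": 0.058}, {"travel": [0.0016, 0.0039, 0.099], "twist": [0, 0, 0.2], "grip": 0.058}, {"travel": [0.0016, 0.0039, 0.099], "twist": [0, 0, 0.2], "grip": 0.058}]'

```text
t: 38.17
ee_pos: [0.4188, 0.3889, 0.0425]
tcp_rot: [0.001, 1.0, 0.02, -0.001]
force: [0.6, -1.6, 0.3]
opening: 0.0581
```

Emit:
jog_arm --series '[{"travel": [0, 0, 0], "twist": [0, 0, 0], "grip": 0.02}, {"travel": [0, 0, 0], "twist": [0, 0, 0], "grip": 0.02}, {"travel": [0, 0, 0], "twist": [0, 0, 0], "grip": 0.02}, {"travel": [0, 0, 0], "twist": [0, 0, 0], "grip": 0.02}, {"travel": [0, 0, 0], "twist": [0, 0, 0], "grip": 0.02}, {"travel": [0, 0, 0], "twist": [0, 0, 0], "grip": 0.02}, {"travel": [0, 0, 0], "twist": [0, 0, 0], "grip": 0.02}]'

```text
t: 38.75
ee_pos: [0.4199, 0.3895, 0.0446]
tcp_rot: [-0.0, 1.0, 0.02, 0.001]
force: [0.1, -1.1, 5.8]
opening: 0.0332
```

```bash
python3 d.py .4965,.0788,.14,2.4
```

```text
shift [ 0.064   0.3136 -0.0954] twist [-0.   -0.07 -0.06] | at [0.4199 0.3895 0.0446] t 38.75 op 0.0332 F [ 0.1 -1.1  5.8]
```

Emit:
jog_arm --series '[{"travel": [0, 0, -0.01], "twist": [0, 0, 0], "grip": 0.02}, {"travel": [0, 0, -0.03], "twist": [0, 0, 0], "grip": 0.02}, {"travel": [0, 0, -0.055], "twist": [0, 0, 0], "grip": 0.02}, {"travel": [0.001, 0.008, -0.078], "twist": [0, 0, 0], "grip": 0.02}, {"travel": [0.005, 0.026, -0.092], "twist": [0, 0, 0], "grip": 0.02}, {"travel": [0.01, 0.052, -0.097], "twist": [0, 0, 0], "grip": 0.02}, {"travel": [0.017, 0.085, -0.097], "twist": [0, 0, 0], "grip": 0.02}, {"travel": [0.024, 0.12, -0.097], "twist": [0, 0, 0], "grip": 0.02}, {"travel": [0.031, 0.155, -0.097], "twist": [0, 0, 0], "grip": 0.02}, {"travel": [0.038, 0.19, -0.097], "twist": [0, 0, 0], "grip": 0.02}]'

```text
t: 39.58
ee_pos: [0.4652, 0.1998, 0.142]
tcp_rot: [-0.0, 1.0, 0.021, 0.001]
force: [0.9, 1.0, -2.7]
opening: 0.0326
```

```bash
python3 d.py .4972,.080,.055,2.4
```

```text
shift [0.0269 0.121  0.087 ] twist [-0.   -0.06 -0.01] | at [0.4652 0.1998 0.142 ] t 39.58 op 0.0326 F [ 0.9  1.  -2.7]
```

Emit:
jog_arm --series '[{"travel": [0.009, 0.04, 0], "twist": [0, 0, 0], "grip": 0.02}, {"travel": [0.017, 0.075, 0], "twist": [0, 0, 0], "grip": 0.02}, {"travel": [0.023, 0.102, 0], "twist": [0, 0, 0], "grip": 0.02}, {"travel": [0.0265, 0.117, 0.005], "twist": [0, 0, 0], "grip": 0.02}, {"travel": [0.0269, 0.121, 0.02], "twist": [0, 0, 0], "grip": 0.02}, {"travel": [0.0269, 0.121, 0.042], "twist": [0, 0, 0], "grip": 0.02}, {"travel": [0.0269, 0.121, 0.063], "twist": [0, 0, 0], "grip": 0.02}, {"travel": [0.0269, 0.121, 0.077], "twist": [0, 0, 0], "grip": 0.02}, {"travel": [0.0269, 0.121, 0.084], "twist": [0, 0, 0], "grip": 0.02}, {"travel": [0.0269, 0.121, 0.085], "twist": [0, 0, 0], "grip": 0.02}]'

```text
t: 40.42
ee_pos: [0.496, 0.08, 0.0553]
tcp_rot: [0.0, 1.0, 0.021, -0.001]
force: [0.4, -1.0, -1.5]
opening: 0.033
```

Emit:
jog_arm --series '[{"travel": [0, 0, 0], "twist": [0, 0, 0], "grip": 0.02}, {"travel": [0, 0, 0.001], "twist": [0, 0, 0], "grip": 0.02}, {"travel": [0, 0, 0.002], "twist": [0, 0, 0], "grip": 0.02}, {"travel": [0, 0, 0.002], "twist": [0, 0, 0], "grip": 0.02}]'

```text
t: 40.75
ee_pos: [0.4965, 0.0801, 0.0542]
tcp_rot: [0.0, 1.0, 0.021, -0.001]
force: [0.5, 0.4, -1.8]
opening: 0.033
```

```bash
python3 d.py .4972,.080,.0526,2.4
```

```text
shift [0.0007 0.0001 0.0016] twist [0.01 0.06 0.  ] | at [0.4965 0.0801 0.0542] t 40.75 op 0.033 F [ 0.5  0.4 -1.8]
```

Emit:
jog_arm --series '[{"travel": [0, 0, 0.001], "twist": [0, 0, 0], "grip": 0.02}, {"travel": [0, 0, 0.002], "twist": [0, 0, 0], "grip": 0.02}, {"travel": [0, 0, 0.0025], "twist": [0, 0, 0], "grip": 0.02}]'

```text
t: 41.0
ee_pos: [0.4969, 0.0802, 0.0526]
tcp_rot: [-0.0, 1.0, 0.021, 0.0]
force: [-2.4, 0.7, 5.5]
opening: 0.0329
```

Contact. Release, rise and retreat toward the start side to look.

Emit:
jog_arm --series '[{"travel": [0, 0, 0], "twist": [0, 0, 0], "grip": 0.056}, {"travel": [0, 0, 0], "twist": [0, 0, 0], "grip": 0.056}, {"travel": [0, 0, 0], "twist": [0, 0, 0], "grip": 0.056}, {"travel": [0, 0, -0.01], "twist": [0, 0, 0], "grip": 0.056}, {"travel": [0, 0, -0.03], "twist": [0, 0, 0], "grip": 0.056}, {"travel": [0, 0, -0.06], "twist": [0, 0, 0], "grip": 0.056}, {"travel": [0, 0, -0.09], "twist": [0, 0, 0], "grip": 0.056}, {"travel": [0, 0, -0.12], "twist": [0, 0, 0], "grip": 0.056}, {"travel": [-0.02, -0.03, -0.14], "twist": [0, 0, 0], "grip": 0.056}, {"travel": [-0.04, -0.06, -0.15], "twist": [0, 0, 0], "grip": 0.056}]'

```text
t: 41.83
ee_pos: [0.4553, 0.1382, 0.2072]
tcp_rot: [-0.001, 1.0, 0.019, 0.003]
force: [0.7, 1.3, 0.2]
opening: 0.0557
```

Emit:
jog_arm --series '[{"travel": [0, -0.04, 0], "twist": [0, 0, 0], "grip": 0.056}, {"travel": [0, -0.08, 0], "twist": [0, 0, 0], "grip": 0.056}, {"travel": [0, -0.12, 0], "twist": [0, 0, 0], "grip": 0.056}, {"travel": [0, -0.16, 0], "twist": [0, 0, 0], "grip": 0.056}, {"travel": [0, -0.2, 0], "twist": [0, 0, 0], "grip": 0.056}, {"travel": [-0.02, -0.23, 0], "twist": [0, 0, 0], "grip": 0.056}, {"travel": [-0.04, -0.26, 0], "twist": [0, 0, 0], "grip": 0.056}, {"travel": [-0.04, -0.28, 0], "twist": [0, 0, 0], "grip": 0.056}, {"travel": [-0.04, -0.28, 0], "twist": [0, 0, 0], "grip": 0.056}, {"travel": [-0.04, -0.28, 0], "twist": [0, 0, 0], "grip": 0.056}]'

```text
t: 42.67
ee_pos: [0.4041, 0.4172, 0.2075]
tcp_rot: [-0.0, 1.0, 0.02, 0.003]
force: [0.7, 0.1, -0.0]
opening: 0.0561
```

```bash
python3 - <<'E'
from h import *
im=capture("top");sc=capture("scene")
cc=blob(im,(14,150,80),(27,255,200),(330,240,372,305));print("tape",rect("top",cc,.07))
cc=blob(im,(8,40,112),(25,150,165),(235,190,310,285))
if cc is not None:print("block",rect("top",cc,.045))
c=blob(im,(60,40,40),(95,140,130),(440,255,490,300));u,r=cv2.minEnclosingCircle(c);print("green lid",ray("top",[u],.102).round(4))
O=np.array([.5406,-.0172]);a=np.radians(2.4);R=np.array([[np.cos(a),-np.sin(a)],[np.sin(a),np.cos(a)]]);t=np.linspace(0,2*np.pi,60)
L=lambda x,y,z:[*(O+R@[x,y]),z]
for n,I in(("top",im),("scene",sc)):
  for r,y,z in((.026,-.098,.102),(.022,0,.087)):
    cv2.polylines(I,[np.round(proj(n,[L(-.045+r*np.cos(q),y+r*np.sin(q),z) for q in t])*8).astype(int)],True,(255,0,0),1,cv2.LINE_AA,3)
A=cv2.resize(im[180:330,300:500],(400,300),interpolation=cv2.INTER_CUBIC);B=cv2.resize(sc[160:340,230:470],(400,300),interpolation=cv2.INTER_CUBIC)
cv2.imwrite("pics/p8.png",np.hstack([A,B])[:,:,::-1])
E
```

```text
tape [4.907e+02 8.110e+01 7.050e+01 3.570e+01 4.000e-01]
block [536.2 247.7  89.9  45.3   0.9]
green lid [[ 0.4996 -0.1136  0.102 ]]
```

View pics/p8.png

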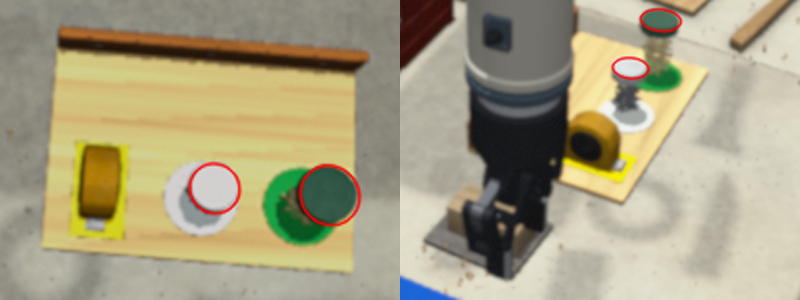

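The picture shows both lids inside their predicted circles (±2 mm), the tape on its yellow pad with even margins, and the block on the slate. The arm is clear of everything, so I'm handing in.

```bash
python3 -c "
from station import *
print(job_done(),get_state()['t'])"
```

```text
the job is handed in; nothing more can be done
the job is handed in; nothing more can be done
```

The job is done and handed in at about 43 s of the 136 s allowed. I moved both jars and the tape measure upright onto the mat. Then I laid the block on the slate while they waited, and stood each of the three back on its own pad.

Last checks:
- **Block:** it lies flat, about 2.5 mm and 1° off the slate's middle, with its length along the slate's longer side.
- **Jars:** both are upright on their own discs, with the lids in line with where a centred jar should show. The green lid's colour mask read 3 mm off centre in y. It read the same before I moved anything, so I take that as mask bias.
- **White jar:** one reading of its lid edges, taken right after release, put it about 3 mm off in x. The final overlay showed it centred.
- **Tape measure:** it stands lengthways on the yellow rectangle, about 2° off the pad's line, with even margins. The last length reading was spoiled because the colour mask ran into the yellow pad, so I judged its position along the pad from the picture.

When I picked the white jar up from the mat, the jaws were about 6 mm off and nudged it sideways as they closed; it stayed upright. No force reading went above about 10 N.

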